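Fit a slat-rail hook and hang the sample basket on it

TASK

The blue hook lying on its side on the bench belongs on the slat rail: tilt its top lip into the upper groove, in the free space between the two hung gauges, and swing it down until it is fully seated with its back flat on the rail. Then hang the basket of sample parts by its bail on that hook, behind the upturned end, and let it hang free and still; carry the basket upright so that no part falls out, and leave the yellow casting, the reference ball, the bottle and the V-block where they stand.

Things in the scene. Friction and masses are not known exactly. Their poses are not given: they have to be found in the camera images.
- rail: Fixed aluminium slat rail on two dark posts, 420 mm long (its y), strip from 105 to 270 mm above the bench. Origin at bench height, mid-length, in the front face's plane; x points through the rail (away from the robot), z up. The upright front face has an upper groove (to be used) and a lower one (mouth 125 to 144 mm up), plain between 159 and 220 mm.
- groove (a point): Point on the lower edge of the upper groove's mouth, in the front face, midway between the two fitted hooks, 220 mm above the bench; axes as the rail's. The mouth is 19 mm high. Above it hangs a front lip 4 mm thick; behind that the groove is 23 mm deep from the face and rises to 34 mm above this point. The hook may sit up to 35 mm to either side of this point.
- ring_hook (a point): Fixed obstacle: a fitted blue hook at rail y = +135 mm carrying a ring gauge of 68 mm diameter (120 to 188 mm above the bench). Sticks out 105 mm from the face, top of its upturned end 195 mm up. This point: its heel, 220 mm up, in the face.
- snap_hook (a point): Fixed obstacle: a like hook at rail y = -135 mm carrying a steel snap gauge 60 mm wide, hanging 66 to 176 mm above the bench. This point: its heel, 220 mm up, in the face.
- hook: Loose blue J-hook of flat bar, 28 mm wide (its y), 0.11 to 0.22 kg, starting flat on its side, +y side up. Axes when fitted: x into the rail, z up, arm along -x. Origin: mid-width, middle of outline. In mm: back plate x 42 to 50, z -30 to 34; arm x -55 to 42, z -30 to -22. It stands upright on the arm's flat underside and rights itself there if let go leaning sideways up to 15 degrees.
- hook_end (a point): Centre of the hook's upturned end, at (-50, 0, -12.5) mm in the hook's frame. The end spans x -55 to -45 (10 mm thick), z -30 to 5, 28 mm wide; free on all sides, the good place to grip.
- hook_heel (a point): On the hook at (50, 0, 30) mm: corner of the plate's back face and the ledge's underside, mid-width. The ledge spans x 50 to 61, z 30 to 34; on it the lip, x 57 to 61, rises to z 55. Seated, the heel lies on the mouth's lower edge, the ledge rests on that edge, the lip stands behind the groove's front lip (3 mm play) and the plate is flat on the face.
- hook_lip (a point): Top of the hook's lip, at (59, 0, 55) mm in the hook's frame. It goes into the groove with the arm's free end raised about 40 degrees: heel 16 mm before the face and about 4 mm above the mouth's lower edge, then 7 mm in and 6 mm up; then the arm swings down while the heel eases 9 mm in and down onto the edge.
- basket: Open sheet-steel basket 60 (x) by 110 (y) by 45 mm high with brass sample parts in it, 0.16 to 0.26 kg, standing upright. Origin: centre of its underside, z up. A rigid bail rises from its two short sides: uprights 10 mm wide (x), inner faces at y = -55 and +55 mm.
- bail (a point): Centre of the bail's straight top bar, which runs 122 mm along the basket's y, 10 mm wide (x) and 8 mm high, its underside 120 mm above the basket's underside; axes as the basket's.
- housing: Bystander: yellow round casting, about 178 mm across its lugs, 45 mm high, open above. Origin: centre of its underside.
- ball: Bystander: white reference ball on a dark stem and round foot, 97 mm high, foot 56 mm across. Origin: centre of its underside.
- bottle: Bystander: white bottle with a blue cap, 54 mm across, 150 mm high. Origin: centre of its underside.
- vblock: Bystander: steel V-block 45 by 45 mm, 34 mm high. Origin: centre of its underside.

How it is judged:
By the outcome, as a careful person would: the job done as asked, in the order asked, and still so for the second after the job is handed in, with the robot touching nothing.
It also fails if it takes over 72 s, if anything falls off the work surface, if the arm or the gripper's body presses on something with over 40 N, if the wrist force passes 120 N, or if a joint passes its speed limit or range.

ROBOT

A 6-joint arm with a two-finger parallel gripper is mounted at the origin on the work surface. World frame = base frame: x ahead of the robot, y to its left, z up, the work surface at z = 0. Lengths are in m, angles in rad, forces in N, time in s.
With the tool pointing down it reaches from about 0.35 to 1 m from the base axis. Payload 7.1 kg.
Tool frame: the origin (TCP) lies between the finger pads; the fingertips stand 22 mm ahead of it and the grasp point (between the pads) lies 3 mm ahead of it; x points along the fingers, y is the direction in which the jaws open and shut, and the axes are right-handed (so a half turn about x gives the same grasp; the last joint's range is limited). The gripper opens to 85 mm and grips with 20 to 120 N. Pads are 22 mm wide; open, the fingers measure 114 mm over their backs; the gripper's body (76 mm by 85 mm) begins 54 mm behind the grasp point. The pads swing forward as they close: fully open they stand 13 mm farther back than shut.
Start: joints at [-0.019, 0.423, 1.63, -0, 1.089, -0.019], TCP at [0.625, 0, 0.253] pointing down, gripper open.
Joint ranges: [-3, 3], [-0.9, 2.11], [0.09, 2.58], [-1.31, 4.45], [0.11, 2.69], [-2.54, 2.54]. Speed limits (rad/s): [2.39, 2.39, 3.01, 3.14, 3.14, 3.14].

INTERFACE

Orientations are given as a rotation vector (axis times angle).
In Python, from rig import manip gives the robot as it stands. The module is installed in compiled form; this text tells all that it offers. Calls block until the motion is done:
- manip.move_to(position, orientation): joint-space move of the TCP to a pose.
- manip.servo_line(position, orientation=None, rate=0.15): straight line of the TCP; orientation=None keeps the orientation; rate is the mean speed in m/s.
- manip.set_joints(angles): joint-space move.
- manip.command_gripper(opening, f_grip=None): finger opening in m; f_grip is the grip in N (None keeps the last); returns when the fingers have stopped.
- manip.hold(seconds).
- manip.solve_ik(position, orientation): joint angles nearest the present ones, or None.
- manip.camera(name): name is "scene" or "side" or "wrist"; returns a dict with "image" (480x640x3 uint8, red, green, blue), "fx", "fy", "cx", "cy" (pixels), "cam_to_world" (4x4, takes a point from camera to world coordinates); the wrist camera has in their place "mount" (4x4, takes a point from camera to tool coordinates, whose origin is the TCP and whose axes are the tool frame's). Camera axes: x right, y down, z forward; pixel columns grow to the right and rows downward; lengths in m; the calibration is good to about 2 mm. The wrist camera is an equidistant fisheye: a pixel r from the principal point sees the ray r / f radians off the axis. A picture is of the moment at which its call begins: read the wrist's pose just before it. There is no depth.
A pose or a line that the arm cannot do raises manip.IKError and nothing moves.
- manip.sign_off(): hands the job in, once; it reports no verdict.
Readings, each from a call of its own:
- manip.get_time(): time.
- manip.get_joint_positions(): joint angles.
- manip.get_joint_vel(): joint speeds.
- manip.get_tau(): joint torques, N m.
- manip.get_position(): TCP position.
- manip.get_ee_rot(): TCP orientation.
- manip.get_contact_force(): force on the tool from outside, world axes, zero at the start.
- manip.get_torque(): the same for the moment, N m.
- manip.get_width(): finger opening in m.
Only numpy, scipy, OpenCV 4.12 (cv2) and the standard library are available. Lean on these libraries where they do the work, as an engineer would, in place of code of your own. Each camera call takes 0.05 s, during which the arm holds its last target.

## Working session

There is one attempt and no reset: what is moved stays moved. The work goes in short steps, each a Python script; the robot and the scene stay as the last script left them, time stands still between calls to the robot, and variables do not carry over. Pictures are saved under pics/ and viewed, and the job is handed in when it is done.

```bash
mkdir -p pics; ls
python3 - <<'E'
from rig import manip
import cv2,numpy as np
for n in ["scene","side","wrist"]:
    c=manip.camera(n); cv2.imwrite(f"pics/{n}0.png",c["image"][:,:,::-1])
    print(n,c["fx"],c["fy"],c["cx"],c["cy"],np.round(c.get("cam_to_world",c.get("mount")),4).tolist())
print(manip.get_time(),manip.get_position(),manip.get_ee_rot(),manip.get_width())
E
```

```text
pics
scene 559.5636328382202 559.5636328382202 324.334111653659 237.71413408193197 [[-0.5783, 0.6874, -0.4394, 1.1826], [0.8158, 0.4847, -0.3153, 0.4304], [-0.0038, -0.5408, -0.8411, 1.317], [0.0, 0.0, 0.0, 1.0]]
side 580.1711313882541 580.1711313882541 332.05180682984 245.04882776153647 [[0.8304, -0.3475, 0.4355, -0.0623], [-0.5568, -0.487, 0.6729, -1.0204], [-0.0218, -0.8013, -0.5979, 1.0287], [0.0, 0.0, 0.0, 1.0]]
wrist 371.64829954431775 371.64829954431775 317.47514262054324 236.1040956860215 [[-0.0007, -0.2832, 0.9591, -0.1211], [1.0, -0.0007, 0.0005, -0.0001], [0.0005, 0.9591, 0.2832, -0.072], [0.0, 0.0, 0.0, 1.0]]
0.15 [6.24611278e-01 3.04046069e-05 2.52718562e-01] [ 1.2086623   1.21006542 -1.21005295] 0.0854587984657069
```

View pics/scene0.png

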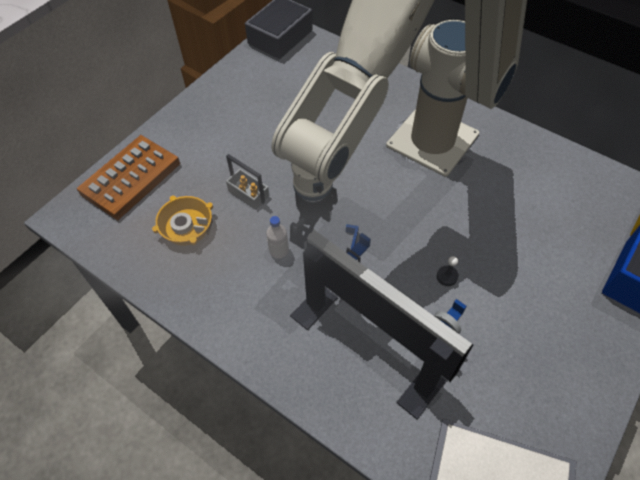

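View pics/side0.png

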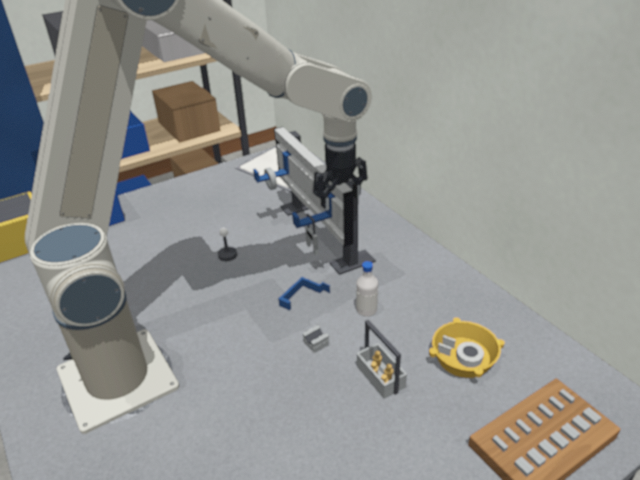

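View pics/wrist0.png

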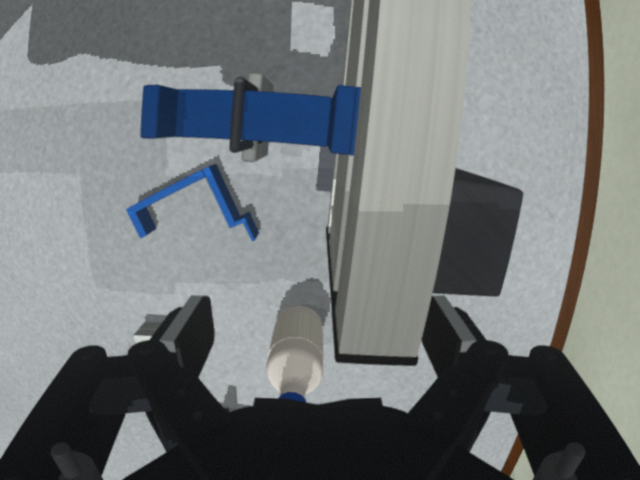

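The wrist view shows the loose hook at about (190,200) with its end near (140,222) and its lip near (255,238). The fitted snap hook is at about (250,110), and the bottle at (295,360). In the side view the basket is at (380,360), the V-block at (316,338) and the ball at (226,245). Next I'll build ray helpers and get rough positions.

```bash
cat > h.py <<'E'
from rig import manip
import cv2,numpy as np,pickle
from scipy.spatial.transform import Rotation as R
def snap(n,tag):
    p=np.array(manip.get_position()); r=np.array(manip.get_ee_rot())
    c=dict(manip.camera(n))
    if n=="wrist":
        T=np.eye(4);T[:3,:3]=R.from_rotvec(r).as_matrix();T[:3,3]=p
        c["cam_to_world"]=T@np.array(c["mount"])
    c["fish"]=n=="wrist"; c["tool"]=(p,r)
    pickle.dump(c,open(f"pics/{tag}.pkl","wb")); cv2.imwrite(f"pics/{tag}.png",c["image"][:,:,::-1]); return c
def load(tag): return pickle.load(open(f"pics/{tag}.pkl","rb"))
def ray(c,uv):
    x=(uv[0]-c["cx"]);y=(uv[1]-c["cy"]);T=np.array(c["cam_to_world"])
    if c["fish"]:
        rr=np.hypot(x,y);th=rr/c["fx"];d=np.array([x/rr*np.sin(th),y/rr*np.sin(th),np.cos(th)])
    else:
        d=np.array([x/c["fx"],y/c["fy"],1.]);d/=np.linalg.norm(d)
    return T[:3,3],T[:3,:3]@d
def onz(c,uv,z):
    o,d=ray(c,uv);return o+d*(z-o[2])/d[2]
def onplane(c,uv,p,n):
    o,d=ray(c,uv);return o+d*np.dot(p-o,n)/np.dot(d,n)
def tri(*cu):
    A=np.zeros((3,3));b=np.zeros(3);L=[]
    for c,uv in cu:
        o,d=ray(c,uv);M=np.eye(3)-np.outer(d,d);A+=M;b+=M@o;L.append((o,M))
    p=np.linalg.solve(A,b);return p,[round(1e3*np.linalg.norm(M@(p-o)),1) for o,M in L]
def proj(c,P):
    T=np.linalg.inv(np.array(c["cam_to_world"]));q=T[:3,:3]@np.array(P)+T[:3,3]
    if c["fish"]:
        th=np.arctan2(np.hypot(q[0],q[1]),q[2]);k=c["fx"]*th/np.hypot(q[0],q[1])
        return np.array([c["cx"]+k*q[0],c["cy"]+k*q[1]])
    return np.array([c["cx"]+c["fx"]*q[0]/q[2],c["cy"]+c["fy"]*q[1]/q[2]])
def crop(tag,x0,x1,y0,y1,k):
    im=cv2.imread(f"pics/{tag}.png")[y0:y1,x0:x1]
    cv2.imwrite(f"pics/{tag}_c{x0}_{y0}.png",cv2.resize(im,None,fx=k,fy=k,interpolation=cv2.INTER_CUBIC))
def rv(xa,ya):
    xa=np.array(xa,float);xa/=np.linalg.norm(xa);ya=np.array(ya,float);ya-=xa*(ya@xa);ya/=np.linalg.norm(ya)
    return R.from_matrix(np.c_[xa,ya,np.cross(xa,ya)]).as_rotvec()
E
python3 - <<'E'
from h import *
for n,t in [("scene","s1"),("side","d1"),("wrist","w1")]: snap(n,t)
w=load("w1");d=load("d1");s=load("s1")
print(tri((w,(128,209)),(d,(281,297))))
for uv in [(128,209),(145,235),(211,160),(237,223),(256,238)]: print(uv,onz(w,uv,.028).round(4))
print("snap hook end",onz(w,(145,90),.195).round(3),onz(w,(145,138),.195).round(3),"rail right top",onz(w,(340,358),.27).round(3),onz(w,(415,360),.27))
print("basket", onz(d,(381,370),.02).round(3),"bottle",onz(d,(366,308),0.01),"vb",onz(d,(316,340),.02),"ball",onz(d,(228,254),0), "bail ends",tri((d,(367,323)),(s,(229,155))),tri((d,(399,356)),(s,(262,178))))
crop("w1",100,380,60,260,2.8);crop("d1",220,420,100,300,4)
E
```

```text
(array([ 0.43134128, -0.00231207,  0.02966421]), [np.float64(3.6), np.float64(3.6)])
(128, 209) [ 0.4272 -0.0006  0.028 ]
(145, 235) [ 0.4443 -0.0289  0.028 ]
(211, 160) [0.5233 0.0455 0.028 ]
(237, 223) [ 0.5461 -0.0168  0.028 ]
(256, 238) [ 0.5644 -0.0321  0.028 ]
snap hook end [0.537 0.097 0.195] [0.536 0.072 0.195] rail right top [ 0.632 -0.002  0.27 ] [ 0.65861206 -0.00359696  0.27      ]
basket [ 0.5  -0.34  0.02] bottle [ 0.60048974 -0.14815754  0.01      ] vb [ 0.43021758 -0.17764736  0.02      ] ball [0.41483271 0.27783489 0.        ] bail ends (array([ 0.49263691, -0.34356734,  0.17155153]), [np.float64(29.7), np.float64(29.7)]) (array([ 0.49940508, -0.33103166,  0.06620263]), [np.float64(44.5), np.float64(44.5)])
```

View pics/w1_c100_60.png

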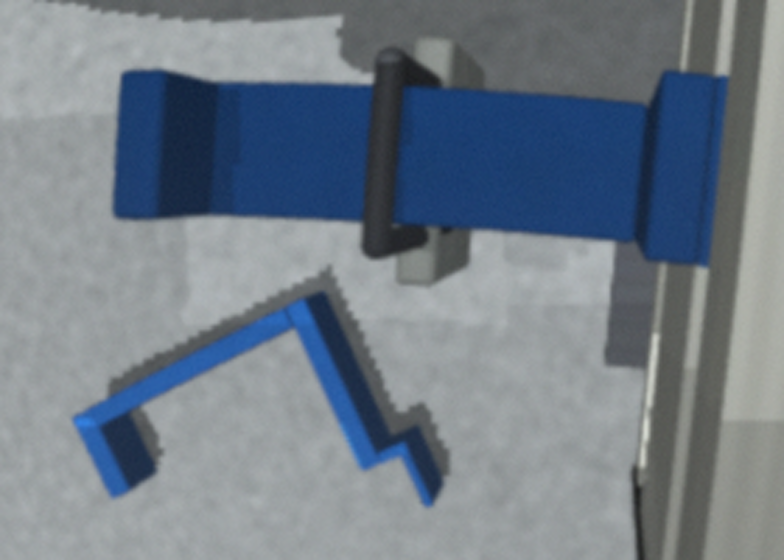

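View pics/d1_c220_100.png

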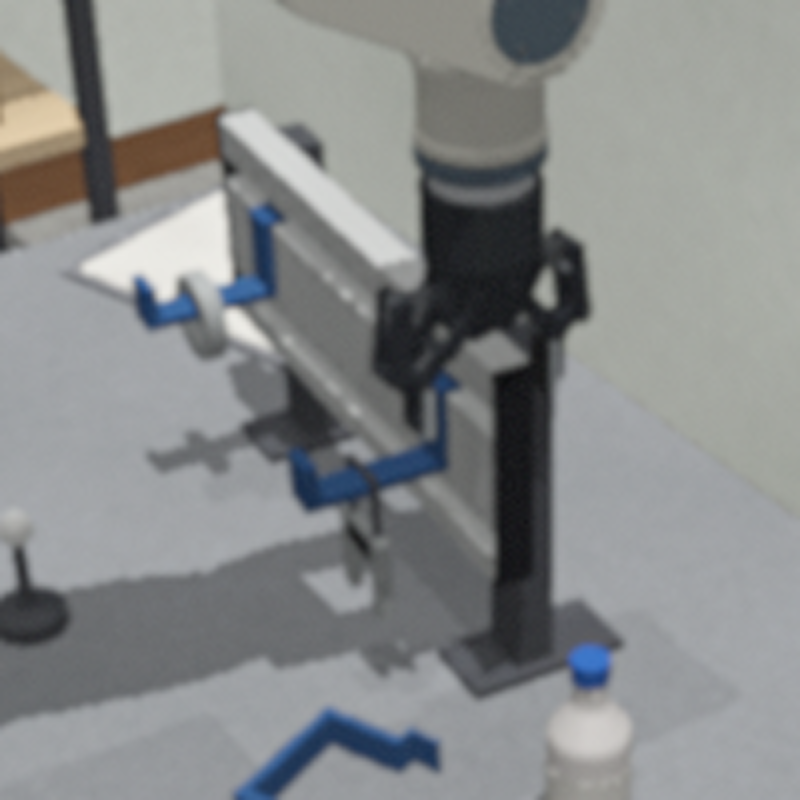

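Run:
```python
from h import *
g=np.array([.64,.22,.22])
heel=np.array([50,0,30.])
def toolpose(Rh,heelpos,a,s,grip=np.array([-50,5,0.])):
    ca,sa=np.cos(a),np.sin(a)
    tx=np.array([0,-ca,-sa]);ty=np.array([s,0,0.])
    RT=Rh@np.c_[tx,ty,np.cross(tx,ty)]
    gp=heelpos+Rh@((grip-heel)/1e3)
    return gp-RT[:,0]*.003, R.from_matrix(RT).as_rotvec()
ex=np.array([.096,.045,0]);ex/=np.linalg.norm(ex)
Rl=np.c_[ex,[0,0,1],np.cross(ex,[0,0,1])]
end=np.array([.4353,-.016,.014])
for a in [0,20,35,45,60,75,90]:
  for s in (1,-1):
    out=[]
    hp=end+Rl@((heel-np.array([-50,0,-12.5]))/1e3)
    q=manip.solve_ik(*toolpose(Rl,hp,np.radians(a),s)); out.append(q)
    for th in (0,20,45):
        Rh=R.from_euler('y',th,degrees=True).as_matrix()
        out.append(manip.solve_ik(*toolpose(Rh,g+[-.02,0,.005],np.radians(a),s)))
    print(a,s,[None if q is None else np.round(q,2).tolist() for q in out])
```

```text
0 1 [[-0.09, 0.6, 2.13, -0.0, 0.41, -0.53], [0.76, 1.0, 1.44, -0.94, 2.03, 1.02], [0.76, 0.94, 1.46, -0.96, 2.05, 0.64], [0.75, 0.89, 1.45, -1.0, 2.08, 0.14]]
0 -1 [None, [0.76, 1.0, 1.44, -0.94, 2.03, -2.12], [0.76, 0.94, 1.46, -0.96, 2.05, -2.5], None]
20 1 [[-0.26, 0.67, 2.01, 0.41, 0.73, -1.04], [0.74, 0.85, 1.5, -0.79, 1.79, 1.0], [0.71, 0.83, 1.44, -0.74, 1.91, 0.63], [0.67, 0.84, 1.34, -0.74, 2.09, 0.15]]
20 -1 [[-0.26, 0.67, 2.01, 0.41, 0.73, 2.1], [0.74, 0.85, 1.5, -0.79, 1.79, -2.14], [0.71, 0.83, 1.44, -0.74, 1.91, -2.51], None]
35 1 [[-0.35, 0.77, 1.91, 0.51, 0.99, -1.18], [0.7, 0.73, 1.55, -0.68, 1.6, 0.95], [0.66, 0.74, 1.45, -0.57, 1.79, 0.6], [0.6, 0.81, 1.29, -0.53, 2.08, 0.18]]
35 -1 [[-0.35, 0.77, 1.91, 0.51, 0.99, 1.96], [0.7, 0.73, 1.55, -0.68, 1.6, -2.19], [0.66, 0.74, 1.45, -0.57, 1.79, -2.54], None]
45 1 [[-0.4, 0.84, 1.84, 0.54, 1.16, -1.24], [0.67, 0.65, 1.6, -0.59, 1.47, 0.91], [0.61, 0.69, 1.46, -0.46, 1.72, 0.57], [0.55, 0.79, 1.27, -0.4, 2.06, 0.21]]
45 -1 [[-0.4, 0.84, 1.84, 0.54, 1.16, 1.9], [0.67, 0.65, 1.6, -0.59, 1.47, -2.23], None, None]
60 1 [[-0.45, 0.97, 1.74, 0.59, 1.4, -1.3], [0.59, 0.55, 1.66, -0.45, 1.27, 0.8], [0.53, 0.61, 1.49, -0.28, 1.6, 0.51], [0.47, 0.75, 1.26, -0.19, 2.02, 0.24]]
60 -1 [[-0.45, 0.97, 1.74, 0.59, 1.4, 1.85], [0.59, 0.55, 1.66, -0.45, 1.27, -2.34], None, None]
75 1 [[-0.48, 1.1, 1.64, 0.63, 1.63, -1.33], [0.5, 0.47, 1.73, -0.26, 1.08, 0.64], [0.44, 0.55, 1.54, -0.09, 1.48, 0.42], [0.38, 0.72, 1.28, 0.01, 1.97, 0.27]]
75 -1 [[-0.48, 1.1, 1.64, 0.63, 1.63, 1.81], [0.5, 0.47, 1.73, -0.26, 1.08, -2.5], None, None]
90 1 [[-0.49, 1.23, 1.55, 0.68, 1.85, -1.35], [0.39, 0.41, 1.8, -0.0, 0.93, 0.39], [0.33, 0.5, 1.59, 0.11, 1.38, 0.29], [0.28, 0.68, 1.33, 0.21, 1.89, 0.27]]
90 -1 [[-0.49, 1.23, 1.55, 0.68, 1.85, 1.79], None, None, None]
```

Run:
```python
from h import *
for x,z,t in [(.36,.36,40),(.42,.34,50),(.42,.40,50),(.45,.36,60),(.36,.36,60)]:
    t=np.radians(t)
    print(x,z,t,manip.solve_ik([x,.15,z],rv([np.cos(t),0.1,-np.sin(t)],[0.1,-1,0])))
```

```text
0.36 0.36 0.6981317007977318 None
0.42 0.34 0.8726646259971648 [ 0.42450807 -0.19390737  2.29544351 -0.4681961   0.39285367  2.25757143]
0.42 0.4 0.8726646259971648 [ 0.42450807 -0.28403279  2.20762923 -0.33283271  0.55715147  2.10592908]
0.45 0.36 1.0471975511965976 [ 0.33868994 -0.13554755  2.12981501 -0.12274164  0.62313621  1.87688801]
0.36 0.36 1.0471975511965976 [ 0.45775869 -0.30878252  2.25156819 -0.2061472   0.69203151  2.04038272]
```

Run:
```python
from h import *
t=np.radians(50)
t0=manip.get_time()
manip.move_to([.42,.15,.40],rv([np.cos(t),0.1,-np.sin(t)],[0.1,-1,0]));print(manip.get_time()-t0)
manip.hold(.2)
snap("wrist","w2")
```

```text
1.8417000000000001
```

View pics/w2.png

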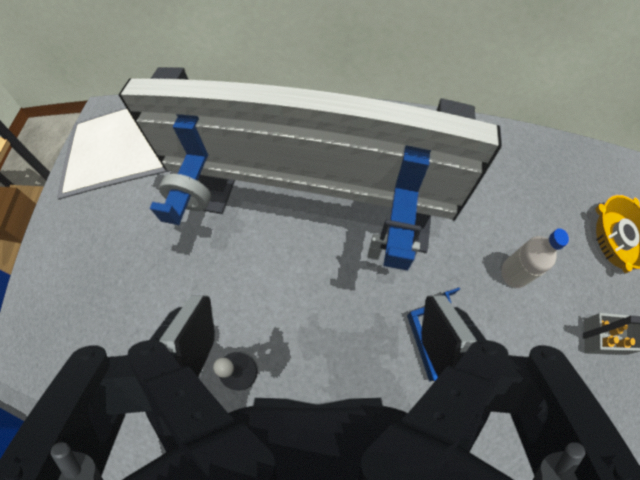

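Run:
```python
from h import *
crop("w2",110,310,70,220,4);crop("w2",330,510,95,275,4.4)
```

```text
(no output)
```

View pics/w2_c110_70.png

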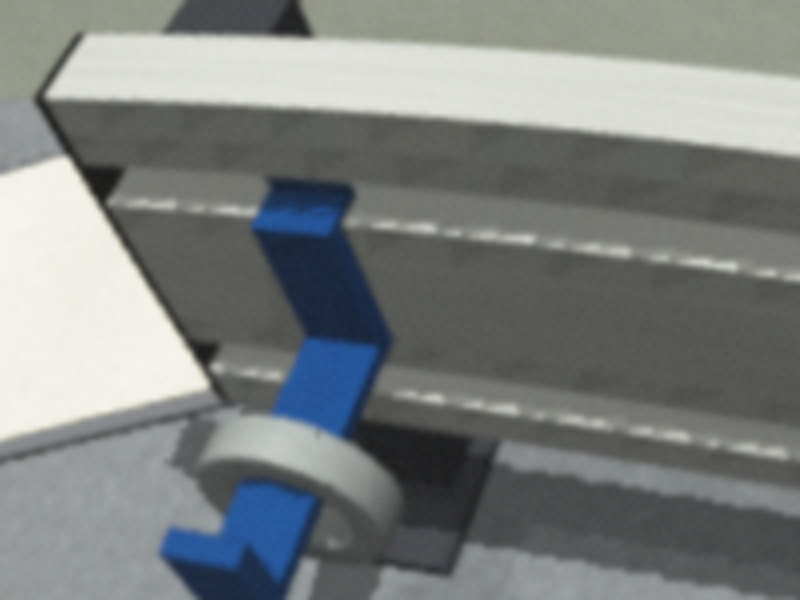

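View pics/w2_c330_95.png

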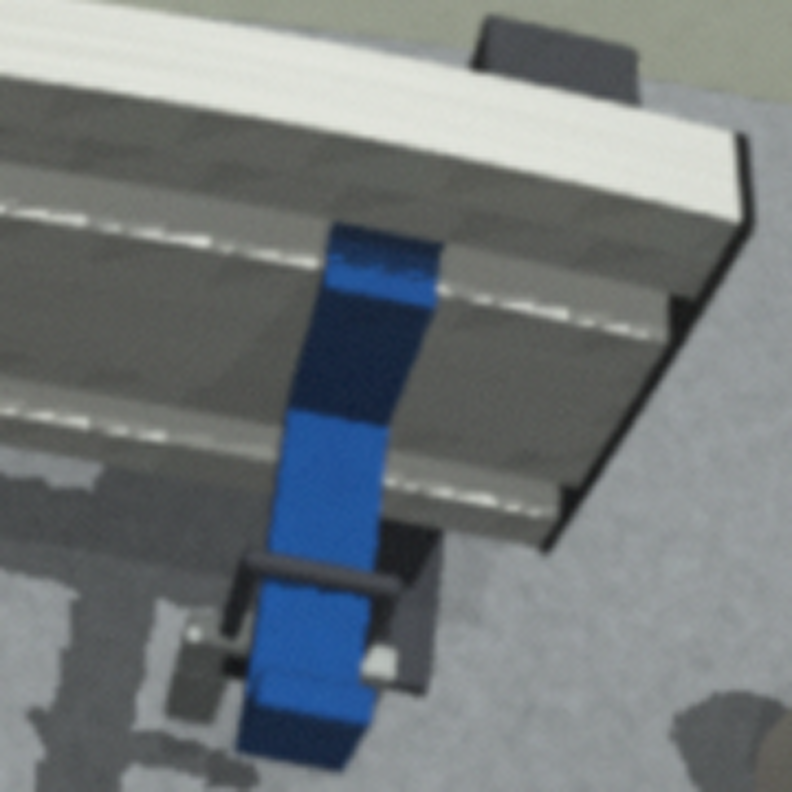

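Run:
```python
from h import *
w1=load("w1");w2=load("w2");d=load("d1");s=load("s1")
c1=lambda u,v:(100+u/2.8-.3,60+v/2.8-.3)
ca=lambda u,v:(110+u/4-.4,70+v/4-.4)
cb=lambda u,v:(330+u/4.4-.4,95+v/4.4-.4)
print("snap plate top +y",tri((w1,c1(666,73)),(w2,cb(325,285))))
print("snap plate top -y",tri((w1,c1(648,258)),(w2,cb(430,305))))
print("snap end top outer +y",tri((w1,c1(122,72)),(w2,cb(243,748))),"? ")
print("snap end outer top -y",tri((w1,c1(115,215)),(w2,cb(345,765))))
L=np.array([onz(w2,p,.22) for p in [ca(115,203),ca(350,222),ca(800,277),cb(0,207),cb(320,265),cb(440,288),cb(660,335)]])
print(L.round(4)); k=np.polyfit(L[:,1],L[:,0],1);print("line x=",k, "yaw deg",np.degrees(np.arctan(k[0])))
print("top corners",onz(w2,ca(42,97),.27),onz(w2,cb(745,220),.27), "ring plate top front", onz(w2,ca(253,230),.224),onz(w2,ca(335,235),.224),"snap",onz(w2,cb(325,285),.224),onz(w2,cb(430,305),.224))
# loose hook blue masks
for t in ["w1","w2"]:
    im=load(t)["image"].astype(int);m=((im[:,:,2]>im[:,:,0]+40)&(im[:,:,2]>im[:,:,1]+20)).astype(np.uint8)
    n,lab,st,ce=cv2.connectedComponentsWithStats(m);print([ (st[i].tolist(),ce[i].round(1).tolist()) for i in range(1,n) if st[i][4]>60])
crop("w2",395,475,275,395,5);crop("w1",115,265,145,250,5)
```

```text
snap plate top +y (array([0.6326945 , 0.08968386, 0.22422017]), [np.float64(0.1), np.float64(0.1)])
snap plate top -y (array([0.63034792, 0.06338797, 0.22432435]), [np.float64(0.4), np.float64(0.4)])
snap end top outer +y (array([0.52973362, 0.10028356, 0.18234467]), [np.float64(0.7), np.float64(0.7)]) ? 
snap end outer top -y (array([0.52768719, 0.07384155, 0.18192305]), [np.float64(1.3), np.float64(1.3)])
[[0.6722 0.4157 0.22  ]
 [0.6641 0.3281 0.22  ]
 [0.6514 0.1916 0.22  ]
 [0.6497 0.1695 0.22  ]
 [0.6417 0.0901 0.22  ]
 [0.6392 0.06   0.22  ]
 [0.6342 0.0024 0.22  ]]
line x= [0.09234716 0.63376524] yaw deg 5.276138133258044
top corners [0.6723394 0.419836  0.27     ] [ 0.63294521 -0.00089105  0.27      ] ring plate top front [0.65724628 0.35710145 0.224     ] [0.65563838 0.3290573  0.224     ] snap [0.63282312 0.0895788  0.224     ] [0.63068475 0.06371594 0.224     ]
[([141, 85, 92, 54, 4318], [185.7, 112.4]), ([241, 85, 119, 70, 6008], [301.7, 118.2]), ([126, 166, 129, 75, 1948], [188.0, 201.6]), ([279, 392, 26, 10, 148], [292.5, 396.3])]
[([173, 118, 33, 62, 755], [190.1, 151.2]), ([403, 149, 27, 17, 316], [416.0, 157.2]), ([391, 187, 28, 38, 846], [404.5, 205.6]), ([150, 190, 40, 34, 672], [172.2, 204.2]), ([386, 226, 30, 36, 830], [400.2, 243.6]), ([550, 228, 19, 21, 308], [559.1, 238.2]), ([0, 271, 10, 39, 209], [2.9, 285.4]), ([445, 287, 15, 16, 80], [450.7, 292.9]), ([410, 307, 28, 74, 410], [422.5, 339.2]), ([0, 408, 23, 51, 615], [7.4, 429.2])]
```

View pics/w1_c115_145.png

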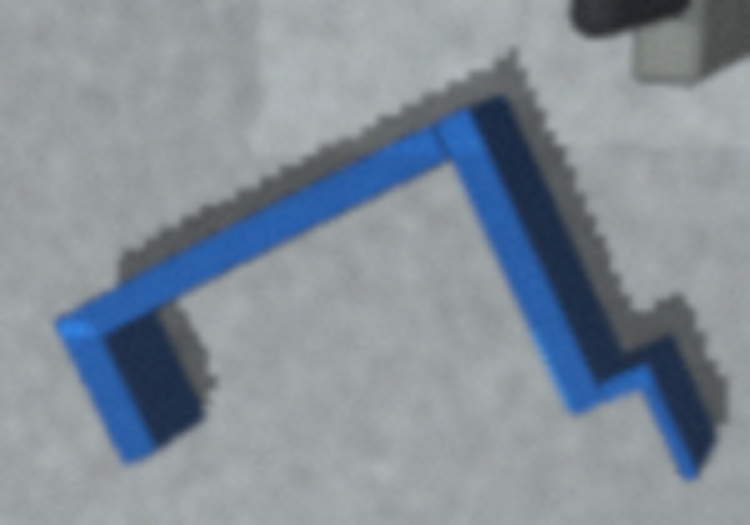

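View pics/w2_c395_275.png

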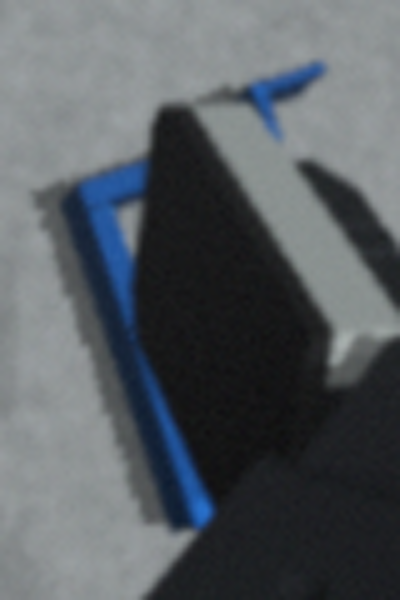

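Run:
```python
from h import *
w1=load("w1");w2=load("w2")
cc=lambda u,v:(115+u/5-.4,145+v/5-.4)
uv=[(57,325),(128,465),(155,447),(470,106),(598,385),(577,413),(452,160),(105,335),(687,480)]
H=np.array([(-55,-30),(-55,5),(-45,5),(50,-30),(50,30),(42,34),(42,-22),(-45,-22),(57,55)])/1e3
P=np.array([onz(w1,cc(*p),.028)[:2] for p in uv])
# world = o + x*ex + z*ez, ex=(c,s), ez=(s,-c)
def fit(P,H):
    A=[];b=[]
    for (x,z),(X,Y) in zip(H,P):
        A+=[[1,0,x,z],[0,1,-z,x]];b+=[X,Y]
    q=np.linalg.lstsq(np.array(A),np.array(b),rcond=None)[0];r=(np.array(A)@q-b).reshape(-1,2)*1e3
    return q,r
q,r=fit(P,H);print(q,"scale",np.hypot(q[2],q[3]),"yaw",np.degrees(np.arctan2(q[3],q[2])));print(r.round(1))
# two-view height check: corner (42..50,-30) etc in w2 crop(395,275)x5
c2=lambda u,v:(395+u/5-.4,275+v/5-.4)
print("corner(50,-30)",tri((w1,cc(470,106)),(w2,c2(75,188))))
print("end(-55,-30)",tri((w1,cc(57,325)),(w2,c2(185,525))),tri((w1,cc(690,480)),(w2,c2(322,66))))
```

```text
[ 0.4862291  -0.00651087  0.9191497   0.38566441] scale 0.9967814223938698 yaw 22.762348816861262
[[-0.5  1. ]
 [-0.4 -0.6]
 [ 1.7 -0.7]
 [ 0.   0.3]
 [ 0.4  0.6]
 [-0.8 -0.6]
 [-0.   0.3]
 [ 0.2 -0. ]
 [-0.4 -0.3]]
corner(50,-30) (array([0.51948445, 0.0395936 , 0.0243725 ]), [np.float64(0.1), np.float64(0.1)])
end(-55,-30) (array([0.42471658, 0.00047891, 0.02735293]), [np.float64(1.8), np.float64(1.8)]) (array([ 0.5610078 , -0.03422441,  0.02867855]), [np.float64(0.3), np.float64(0.3)])
```

```bash
cat >> h.py <<'E'
A=np.radians(50)
TXH=np.array([0,-np.cos(A),-np.sin(A)]);TYH=np.array([1,0,0.]);RTH=np.c_[TXH,TYH,np.cross(TXH,TYH)]
GRIP=np.array([-50,8,1.])/1e3
HEEL=np.array([50,0,30.])/1e3
def tool_from_hook(Rh,oh,grip=GRIP):
    RT=Rh@RTH
    return oh+Rh@grip-RT[:,0]*.003, R.from_matrix(RT).as_rotvec(), RT[:,0]
E
python3 - <<'E'
from h import *
y=np.radians(22.76);ex=np.array([np.cos(y),np.sin(y),0]);Rl=np.c_[ex,[0,0,1],np.cross(ex,[0,0,1])]
o=np.array([.4862,-.0065,.014])
p,r,tx=tool_from_hook(Rl,o)
print(p,tx)
t0=manip.get_time()
manip.command_gripper(.05,40)
manip.move_to(p-tx*.08+[0,0,.12],r)
manip.servo_line(p-tx*.08,r,rate=.2)
manip.servo_line(p-tx*.02,r,rate=.15)
print(manip.get_time()-t0,manip.get_contact_force())
snap("side","d2");snap("wrist","w3");crop("d2",200,440,180,360,3.3)
E
```

```text
[ 0.44136928 -0.02888491  0.02392836] [-0.29636108  0.70639522 -0.64278761]
4.45 [-0.21714561 -0.61760996  0.3149986 ]
```

View pics/w3.png

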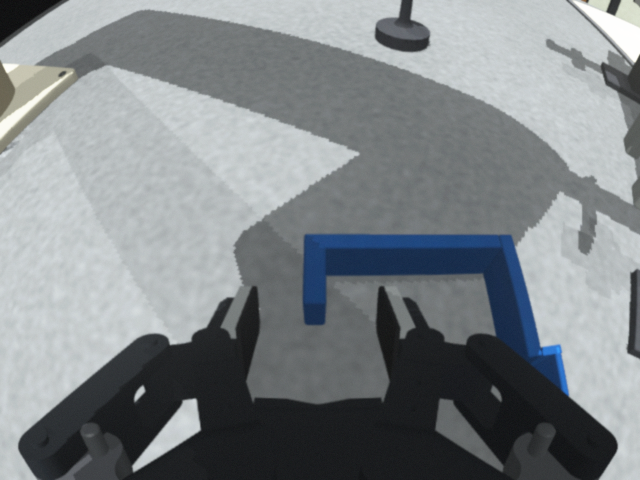

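View pics/d2_c200_180.png

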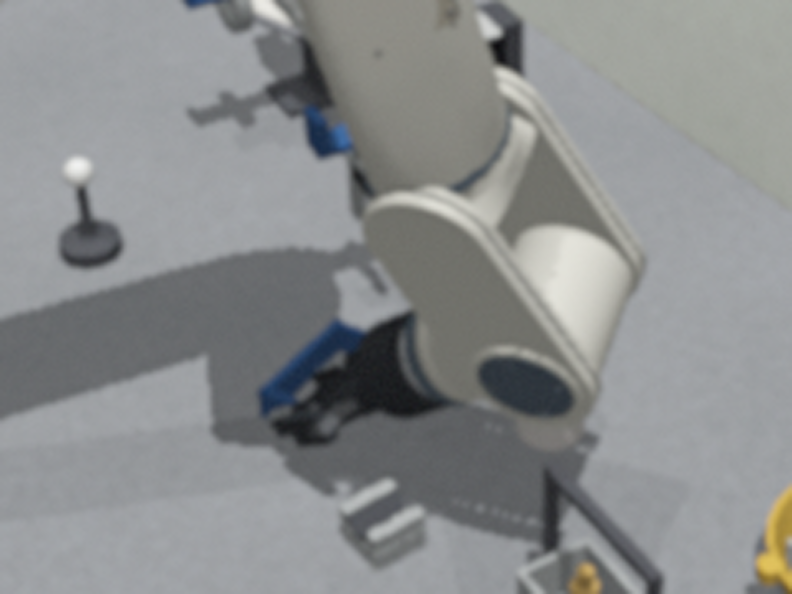

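Run:
```python
from h import *
snap("scene","s2");crop("s2",160,400,140,320,3.3)
```

```text
(no output)
```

View pics/s2_c160_140.png

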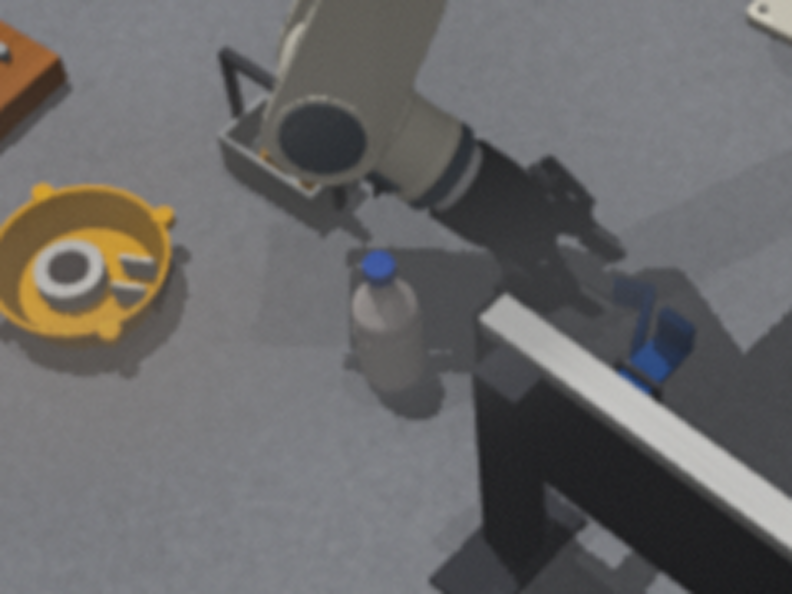

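The hook is between the open fingers at (315,280) in the wrist view, with the outer face of its end at (305,280). The scene view shows the bottle and basket clear of the arm. I'll close on the hook now.

Run:
```python
from h import *
y=np.radians(22.76);ex=np.array([np.cos(y),np.sin(y),0]);Rl=np.c_[ex,[0,0,1],np.cross(ex,[0,0,1])]
o=np.array([.4862,-.0065,.014])
p,r,tx=tool_from_hook(Rl,o)
manip.servo_line(p,r,rate=.06)
print(manip.get_contact_force())
manip.command_gripper(.0,70)
print(manip.get_width(),manip.get_contact_force())
manip.servo_line(p+[0,0,.08],r,rate=.1)
print(manip.get_width(),manip.get_contact_force(),manip.get_torque(),manip.get_time())
snap("wrist","w4");snap("side","d3")
```

```text
[0.46001571 0.11613555 0.12891982]
0.008730427665813556 [-0.35019357 -1.21474339  1.97374419]
0.00860518565258446 [-0.26463488  0.27305718 -1.36515891] [-0.58171074 -0.16613658 -0.0168966 ] 8.875
```

View pics/w4.png

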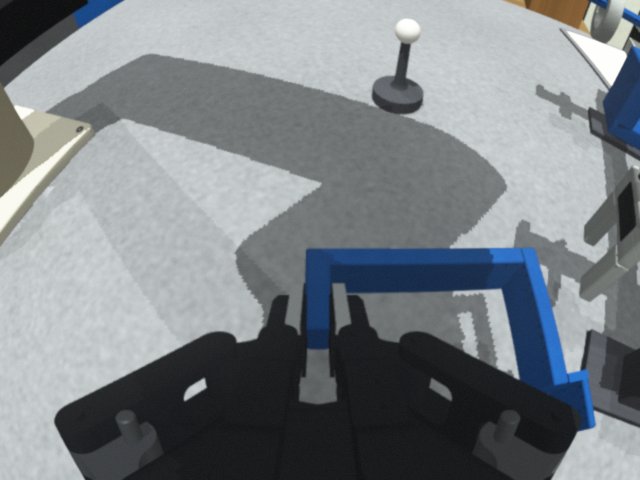

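Run:
```python
from h import *
crop("w4",290,610,235,440,2.5)
```

```text
(no output)
```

View pics/w4_c290_235.png

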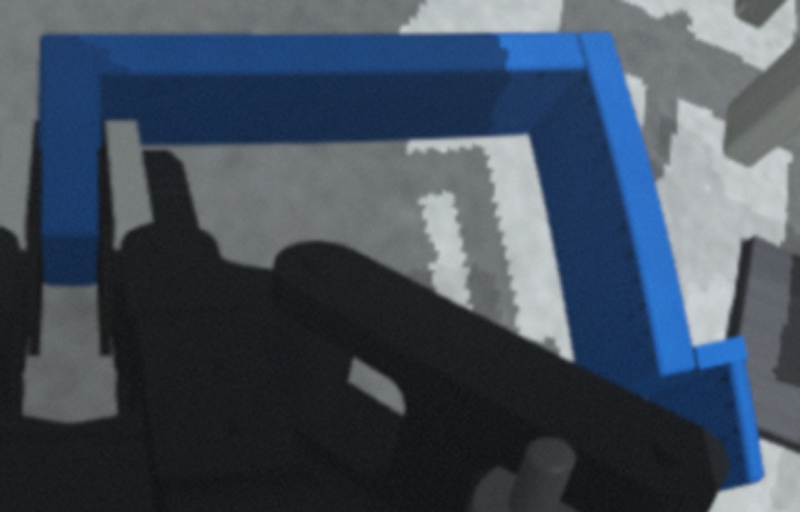

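Run:
```python
from h import *
c=load("w4")
uv=[((40,35),(-55,14,-30)),((610,33),(50,14,-30)),((583,68),(42,14,-22)),((100,73),(-45,14,-22)),((42,235),(-55,14,5)),((98,235),(-45,14,5)),((695,348),(50,14,30)),((745,338),(61,14,30)),((660,375),(42,14,34)),((762,475),(61,14,55)),((722,490),(57,14,55)),((44,284),(-55,-14,5)),((96,284),(-45,-14,5)),((528,133),(42,-14,-22))]
N=[];O=[];M=np.array(c["mount"])
for (u,v),h in uv:
    x=290+u/2.5-.4-c["cx"];y=235+v/2.5-.4-c["cy"];rr=np.hypot(x,y);t=np.tan(rr/c["fx"]);N.append((x/rr*t,y/rr*t));O.append(np.array(h)/1e3)
N=np.array(N);O=np.array(O)
ok,r,t=cv2.solvePnP(O,N,np.eye(3),None,flags=cv2.SOLVEPNP_ITERATIVE)
pr=cv2.projectPoints(O,r,t,np.eye(3),None)[0][:,0];print(((pr-N)*371).round(1).tolist())
T=np.eye(4);T[:3,:3]=cv2.Rodrigues(r)[0];T[:3,3]=t[:,0]
TH=M@T   # hook->tool
E=RTH@TH[:3,:3] # should be identity: hook_assumed<-hook
print("rot err deg (hook axes)",np.degrees(R.from_matrix(E).as_rotvec()))
print("origin in tool",TH[:3,3],"expected",RTH.T@(-GRIP)+[.003,0,0])
print("diff in hook axes mm",RTH@(TH[:3,3]-(RTH.T@(-GRIP)+[.003,0,0]))*1e3)
np.save("TH.npy",TH)
```

```text
[[0.4, -1.5], [1.6, -2.3], [3.0, -0.2], [1.1, 0.7], [-1.9, 1.0], [2.9, 1.0], [-5.5, -1.2], [-7.4, -1.4], [-4.2, 1.2], [-3.8, 2.6], [13.2, 0.5], [-0.3, -0.5], [1.8, -0.4], [-0.8, -0.7]]
rot err deg (hook axes) [ 2.26754183 -0.18125196  0.30144206]
origin in tool [0.01090226 0.05041691 0.00556643] expected [0.00890835 0.05       0.00548557]
diff in hook axes mm [ 0.41690701 -1.34360417 -1.47545359]
```

```bash
cat > pnp.py <<'E'
from h import *
def fitpose(c,pts,o,k):
    M=np.array(c["mount"]);N=[];O=[]
    for (u,v),h in pts:
        x=o[0]+u/k-.4-c["cx"];y=o[1]+v/k-.4-c["cy"];rr=np.hypot(x,y);t=np.tan(rr/c["fx"]);N.append((x/rr*t,y/rr*t));O.append(np.array(h)/1e3)
    N=np.array(N);O=np.array(O)
    ok,r,t=cv2.solvePnP(O,N,np.eye(3),None,flags=cv2.SOLVEPNP_ITERATIVE)
    pr=cv2.projectPoints(O,r,t,np.eye(3),None)[0][:,0];print(((pr-N)*371).round(1).tolist())
    T=np.eye(4);T[:3,:3]=cv2.Rodrigues(r)[0];T[:3,3]=t[:,0];TH=M@T
    print("rot err deg",np.degrees(R.from_matrix(RTH@TH[:3,:3]).as_rotvec()).round(2))
    print("diff mm hook axes",(RTH@(TH[:3,3]-(RTH.T@(-GRIP)+[.003,0,0]))*1e3).round(2))
    return TH
E
python3 - <<'E'
from pnp import *
c=load("w4")
uv=[((40,35),(-55,14,-30)),((610,33),(50,14,-30)),((583,68),(42,14,-22)),((100,73),(-45,14,-22)),((42,235),(-55,14,5)),((98,235),(-45,14,5)),((695,348),(50,14,30)),((745,338),(61,14,30)),((660,375),(42,14,34)),((762,475),(61,14,55)),((44,284),(-55,-14,5)),((96,284),(-45,-14,5)),((528,133),(42,-14,-22))]
TH=fitpose(c,uv,(290,235),2.5);np.save("TH.npy",TH)
fitpose(c,[u for u in uv if u[1][2]<40],(290,235),2.5)
E
```

```text
[[0.2, -1.4], [0.9, -2.0], [2.7, -0.3], [0.9, 0.6], [-2.3, 0.2], [2.8, 0.2], [-2.5, -1.9], [-4.0, -2.2], [-1.0, 0.6], [2.8, 3.0], [-0.7, 1.0], [1.5, 1.0], [-0.7, 0.9]]
rot err deg [ 0.57 -0.16  0.17]
diff mm hook axes [ 0.29 -0.62 -1.04]
[[-0.0, -1.0], [1.2, -1.5], [2.9, 0.1], [0.4, 0.7], [-3.3, -0.6], [1.6, -0.5], [-1.0, -1.3], [-1.8, -1.4], [0.0, 1.1], [-0.9, 1.4], [1.4, 1.5], [0.4, 2.3]]
rot err deg [-0.43 -0.59  0.85]
diff mm hook axes [ 0.1  -0.46 -0.8 ]
```

The hook sits in the hand within about 1 mm and 0.6° of plan (wrist picture: arm from (306,249) to (534,248), lip near (595,425)). Next is the approach to the groove with the free end raised 40°.

```bash
cat >> h.py <<'E'
G=np.array([.6525,.209,.220]); YAW=-5.3; YOFF=-.008
Rr=R.from_euler('z',YAW,degrees=True).as_matrix()
GRIPC=GRIP-np.array([.0002,-.0005,-.0009])   # measured in-hand shift
def pose(hx,hz,th,yo=None):  # heel rail x,z (mm), tilt deg
    Rh=Rr@R.from_euler('y',th,degrees=True).as_matrix()
    hp=G+Rr@np.array([hx/1e3,YOFF if yo is None else yo,hz/1e3])
    p,r,_=tool_from_hook(Rh,hp-Rh@HEEL,GRIPC); return p,r
E
python3 - <<'E'
from h import *
for a in [(-140,130,40),(-60,2,40),(-16,2,40),(-9,10,40),(0,0,0),(0,-2,-3)]:
    p,r=pose(*a);q=manip.solve_ik(p,r);print(a,p.round(3),None if q is None else q.round(2))
p,r=manip.get_position(),manip.get_ee_rot()
t0=manip.get_time()
manip.servo_line(np.array(p)+[0,0,.17],rate=.25)
manip.move_to(*pose(-140,130,40))
manip.servo_line(*pose(-60,2,40),rate=.2)
manip.hold(.3)
print(manip.get_time()-t0,manip.get_time(),manip.get_contact_force(),manip.get_torque(),manip.get_width())
snap("wrist","w5");snap("side","d4");snap("scene","s4")
crop("d4",220,420,80,260,4);crop("s4",260,500,180,380,3)
E
```

```text
(-140, 130, 40) [0.42  0.233 0.395] [ 0.59  0.51  1.43 -0.22  2.12  0.4 ]
(-60, 2, 40) [0.5   0.226 0.267] [ 0.52  0.73  1.35 -0.26  1.97  0.37]
(-16, 2, 40) [0.544 0.222 0.267] [ 0.49  0.78  1.25 -0.3   2.02  0.32]
(-9, 10, 40) [0.551 0.221 0.275] [ 0.49  0.78  1.23 -0.3   2.03  0.31]
(0, 0, 0) [0.553 0.221 0.194] [ 0.59  0.67  1.53 -0.52  1.45  0.89]
(0, -2, -3) [0.554 0.221 0.187] [ 0.6   0.67  1.55 -0.55  1.41  0.94]
3.308300000000001 12.2833 [-0.27508543 -0.46094297 -1.08836478] [ 0.42958446 -0.35335161 -0.0289058 ] 0.00846494081491903
```

View pics/w5.png

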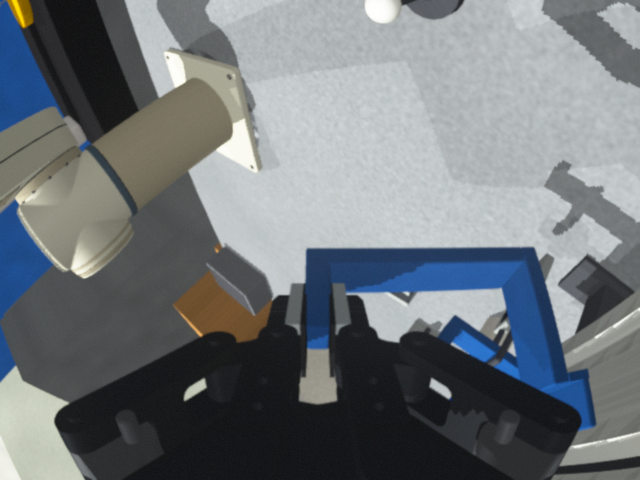

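View pics/d4_c220_80.png

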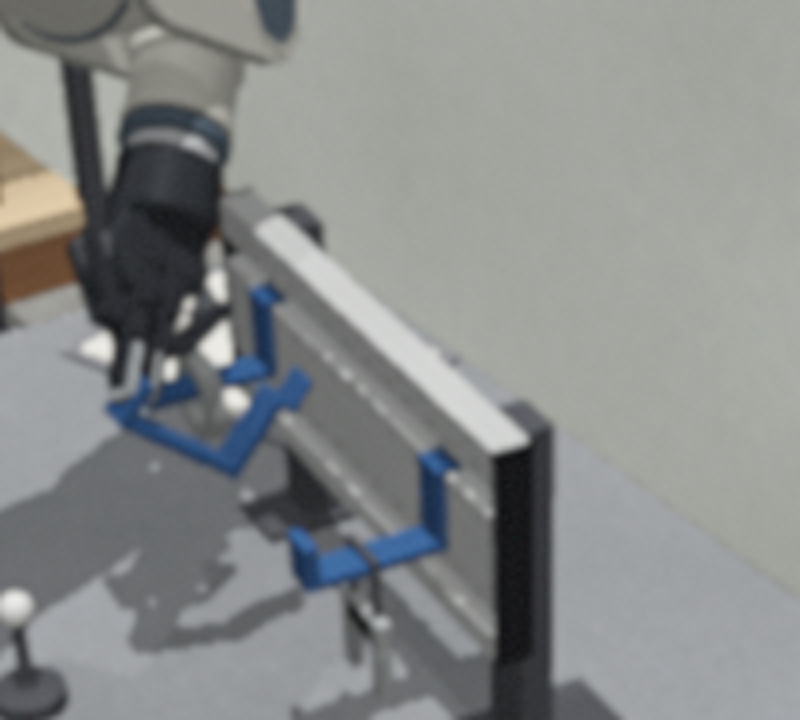

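The hook hasn't shifted in the hand: its corners are still at (306,249) and (534,248). It's square to the rail, between the two gauges, so I'll insert it while watching force.

Run:
```python
from h import *
f0=np.array(manip.get_contact_force())
def go(a,rate=.05):
    manip.servo_line(*pose(*a),rate=rate); f=np.array(manip.get_contact_force())-f0
    print(a,(Rr.T@f).round(1),round(manip.get_time(),1)); return np.linalg.norm(f)
go((-30,2,40),.1)
for a in [(-22,2,40),(-16,2,40),(-12,6.5,40),(-9,10,40)]:
    if go(a)>6: print("STOP");break
snap("side","d5");snap("wrist","w6");crop("d5",220,420,80,260,4);crop("w6",420,640,280,480,3)
```

```text
(-30, 2, 40) [ 0.2 -0.1  0.7] 12.9
(-22, 2, 40) [-0.3  0.4  0.6] 13.2
(-16, 2, 40) [-0.1  0.2  1.8] 13.5
(-12, 6.5, 40) [ 0.3 -0.7  1.1] 13.7
(-9, 10, 40) [-0.4 -0.1 -0.1] 14.0
```

View pics/d5_c220_80.png

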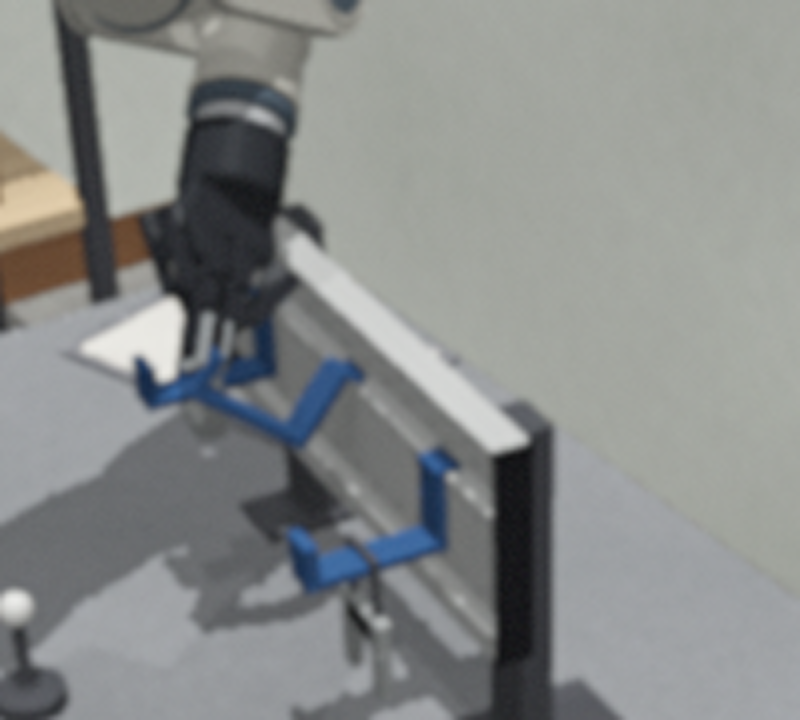

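View pics/w6_c420_280.png

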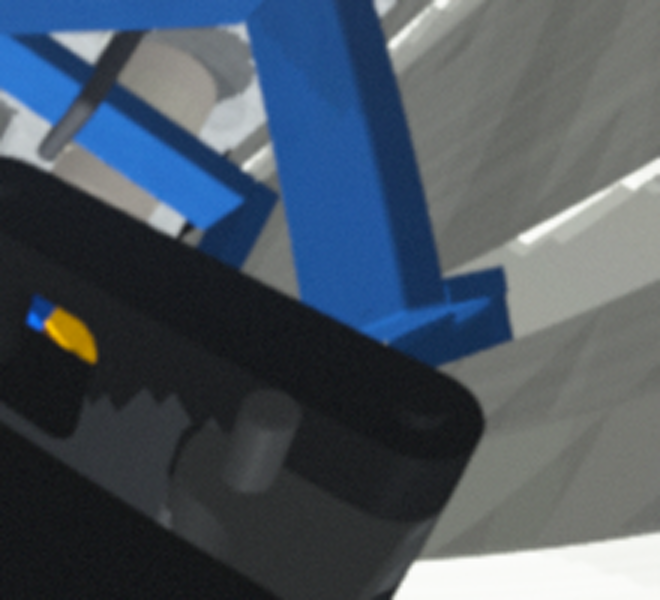

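The lip now disappears behind the groove's front lip (wrist crop at (505,300)) with no contact force. I'll swing it down.

Run:
```python
from h import *
f0=np.array([-.28,-.46,-1.09])
def go(a,rate=.06):
    manip.servo_line(*pose(*a),rate=rate); f=np.array(manip.get_contact_force())-f0
    print(a,(Rr.T@f).round(1),np.round(Rr.T@np.array(manip.get_torque()),2),round(manip.get_time(),1)); return np.linalg.norm(f)
for k in np.linspace(.125,1,8):
    if go((-9+8*k,10-9*k,40*(1-k)))>10: print("STOP");break
snap("side","d6");snap("wrist","w7");crop("d6",220,420,80,260,4)
```

```text
(np.float64(-8.0), np.float64(8.875), np.float64(35.0)) [-0.3  0.1  0.6] [ 0.46 -0.25  0.06] 14.4
(np.float64(-7.0), np.float64(7.75), np.float64(30.0)) [ 0.1  1.  -0.1] [ 0.5  -0.2   0.05] 14.7
(np.float64(-6.0), np.float64(6.625), np.float64(25.0)) [ 0.4  0.5 -0.1] [ 0.5  -0.16 -0.04] 15.0
(np.float64(-5.0), np.float64(5.5), np.float64(20.0)) [ 0.7  0.5 -0.5] [ 0.47 -0.09  0.02] 15.3
(np.float64(-4.0), np.float64(4.375), np.float64(15.0)) [ 0.2  0.9 -0.1] [ 0.4  -0.07 -0.02] 15.7
(np.float64(-3.0), np.float64(3.25), np.float64(10.0)) [-0.2  0.1 -0.4] [ 0.47 -0.01 -0.01] 16.0
(np.float64(-2.0), np.float64(2.125), np.float64(5.0)) [0.2 0.1 0.8] [0.47 0.02 0.03] 16.3
(np.float64(-1.0), np.float64(1.0), np.float64(0.0)) [-3.6  0.4 -2.5] [ 0.71  0.72 -0.52] 16.6
```

View pics/d6_c220_80.png

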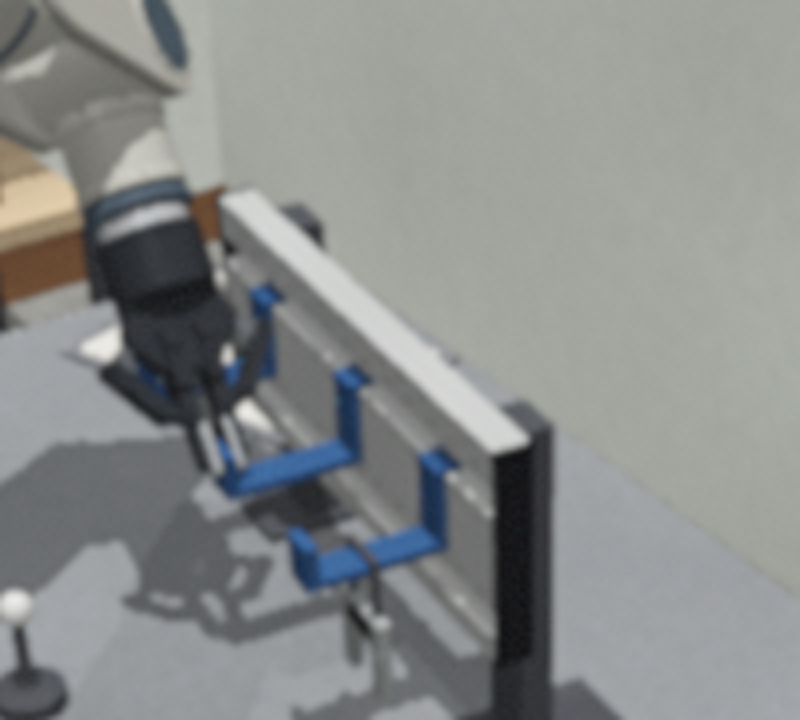

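View pics/w7.png

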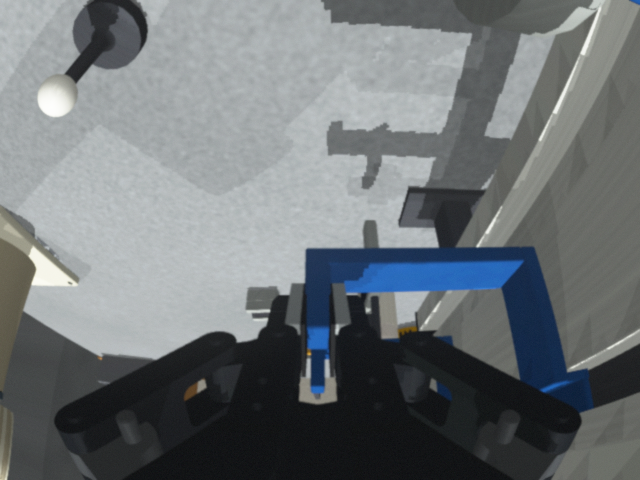

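Run:
```python
from h import *
f0=np.array([-.28,-.46,-1.09])
def go(a,rate=.03):
    manip.servo_line(*pose(*a),rate=rate);manip.hold(.1); f=Rr.T@(np.array(manip.get_contact_force())-f0)
    print(a,f.round(1),np.round(Rr.T@np.array(manip.get_torque()),2),round(manip.get_time(),1)); return f
z=1
while z>-4:
    z-=.7
    f=go((-1.5,z,0))
    if f[2]>8 or np.linalg.norm(f)>20: break
snap("wrist","w8")
```

```text
(-1.5, 0.30000000000000004, 0) [ 1.3  0.8 -0.7] [0.43 0.05 0.05] 17.1
(-1.5, -0.3999999999999999, 0) [0.1 0.6 0.7] [0.39 0.04 0.06] 17.4
(-1.5, -1.0999999999999999, 0) [1.  0.1 2.5] [ 0.14 -0.27  0.04] 17.8
(-1.5, -1.7999999999999998, 0) [1.4 0.4 5. ] [-0.1  -0.58  0.15] 18.1
(-1.5, -2.5, 0) [0.5 1.5 7.3] [-0.22 -0.61  0.12] 18.5
(-1.5, -3.2, 0) [0.  1.5 8.2] [-0.39 -0.61 -0.03] 18.8
```

Run:
```python
from h import *
f0=np.array([-.28,-.46,-1.09])
def go(a,rate=.03):
    manip.servo_line(*pose(*a),rate=rate);manip.hold(.1); f=Rr.T@(np.array(manip.get_contact_force())-f0)
    print(a,f.round(1),np.round(Rr.T@np.array(manip.get_torque()),2),round(manip.get_time(),1)); return f
for a in [(-1,-2.5,0),(-.3,-2,0),(.4,-2,0),(1.,-2,0)]:
    f=go(a)
    if np.linalg.norm(f)>20 or f[0]<-8: break
snap("side","d7");snap("wrist","w8");crop("d7",280,380,120,220,6)
```

```text
(-1, -2.5, 0) [-2.8  1.7  5.8] [-0.3  -0.4  -0.24] 19.2
(-0.3, -2, 0) [-5.2  0.7  6. ] [-0.18 -0.05 -0.43] 19.6
(0.4, -2, 0) [-7.9  2.2  7.8] [-0.22  0.3  -0.7 ] 19.9
(1.0, -2, 0) [-9.6  2.7  7.6] [-0.24  0.49 -0.86] 20.3
```

View pics/d7_c280_120.png

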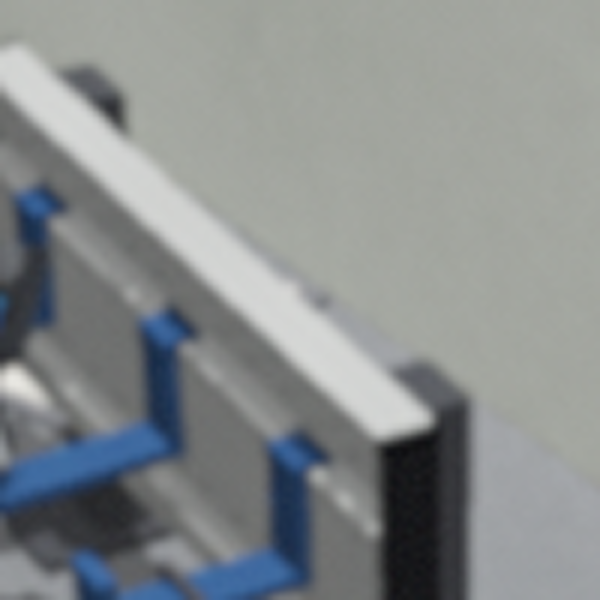

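Run:
```python
from h import *
manip.servo_line(*pose(-.8,-1.3,0),rate=.03);manip.hold(.1)
print((Rr.T@(np.array(manip.get_contact_force())-[-.28,-.46,-1.09])).round(1))
manip.command_gripper(.034)
p,r=np.array(manip.get_position()),manip.get_ee_rot();tx=R.from_rotvec(r).as_matrix()[:,0]
print(manip.get_contact_force())
manip.servo_line(p-tx*.09,rate=.12)
print(manip.get_contact_force(),manip.get_time())
snap("wrist","w9");snap("side","d8");snap("scene","s8");crop("d8",220,420,80,260,4);crop("d8",290,390,120,220,6)
```

```text
[-3.2  2.   5.1]
[-0.00351631  0.26458409 -1.48040604]
[0.33492776 0.2661442  0.56261996] 21.9917
```

View pics/w9.png

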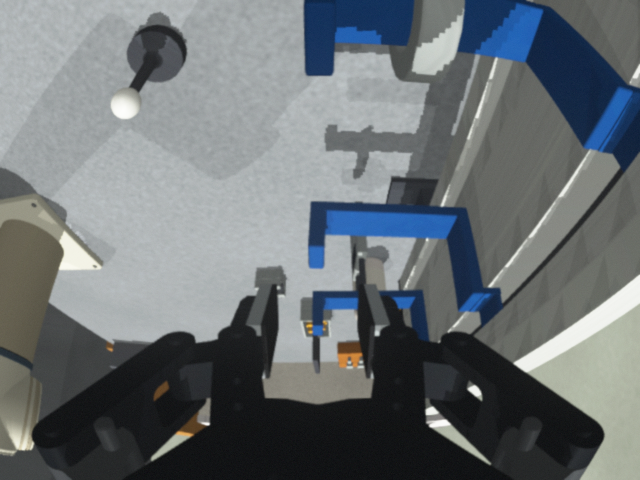

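View pics/d8_c220_80.png

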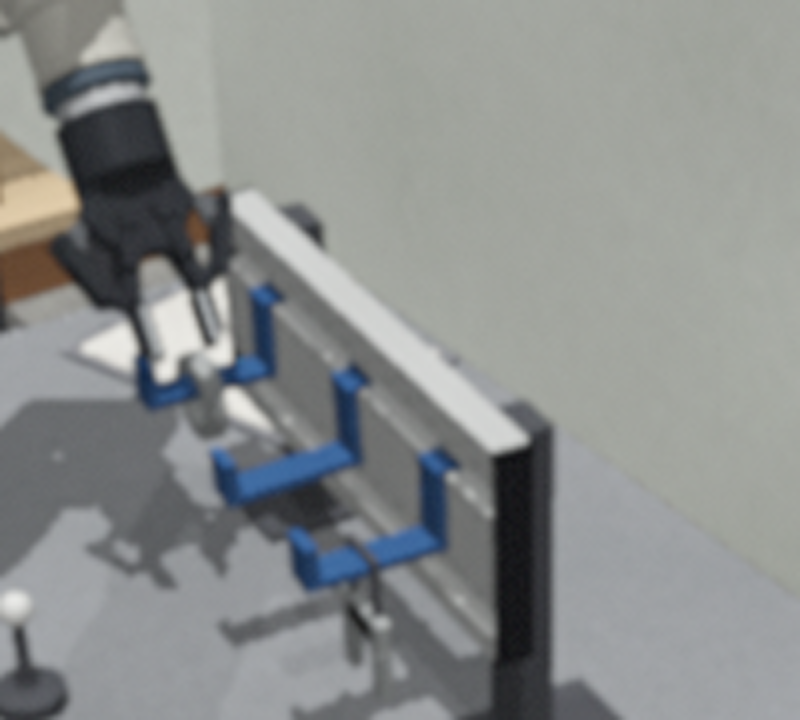

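The new hook hangs parallel to its two neighbours in the side view, with its end at (225,465) and its heel at (350,378) in the crop. I'll take a front view to check the seating, then look at the basket.

Run:
```python
from h import *
t=np.radians(50)
p=np.array(manip.get_position())
manip.servo_line(p+[-.03,0,.1],rate=.25)
manip.move_to([.42,.10,.40],rv([np.cos(t),0.05,-np.sin(t)],[0.05,-1,0]));manip.hold(.15)
snap("wrist","wa")
manip.move_to([.50,-.20,.34],rv([0,0,-1],[1,0,0]));manip.hold(.15)
snap("wrist","wb");print(manip.get_time())
```

```text
26.2583
```

View pics/wa.png

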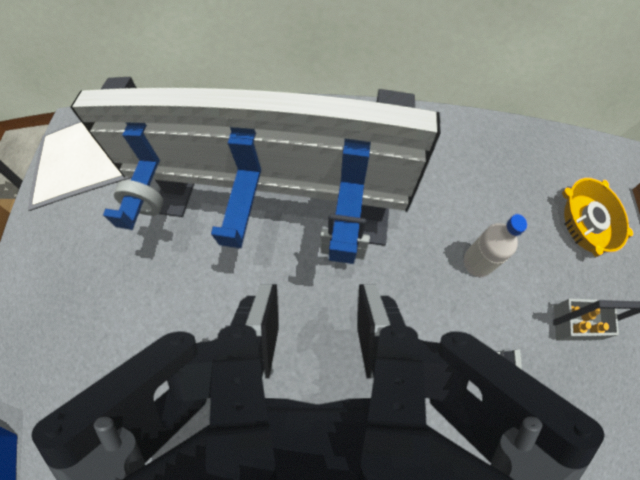

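View pics/wb.png

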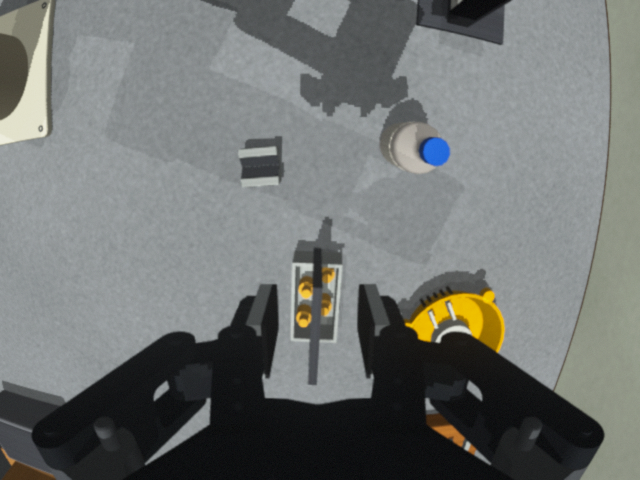

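Run:
```python
from h import *
crop("wb",270,370,230,400,3.5);crop("wa",540,640,280,350,6);crop("wa",90,450,80,270,2.2)
```

```text
(no output)
```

View pics/wb_c270_230.png

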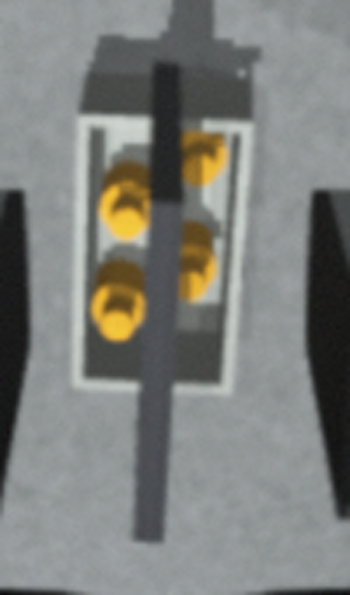

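View pics/wa_c540_280.png

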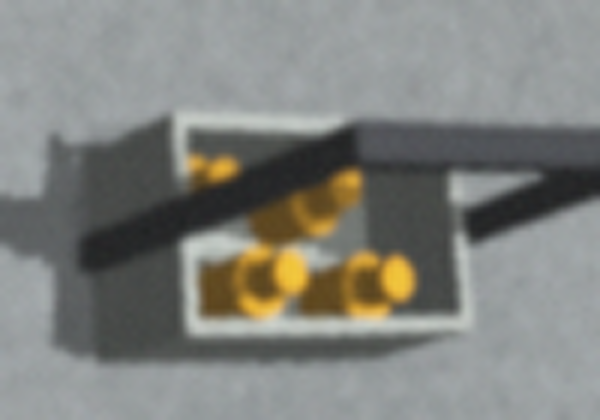

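View pics/wa_c90_80.png

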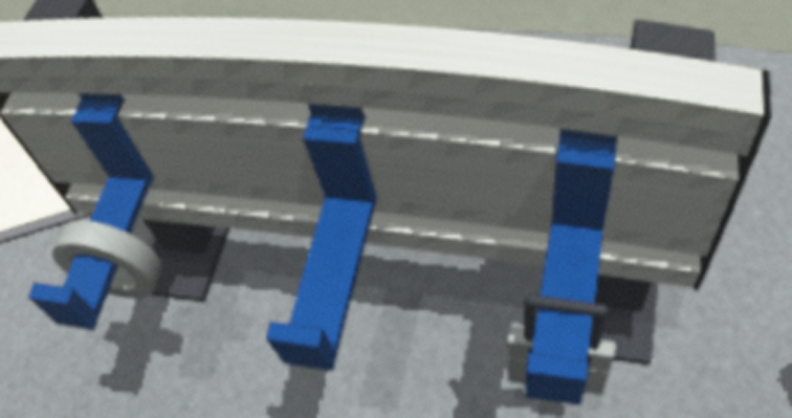

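Run:
```python
from h import *
wa=load("wa");wb=load("wb")
cB=lambda u,v:(270+u/3.5-.35,230+v/3.5-.35)
cA=lambda u,v:(540+u/6-.4,280+v/6-.4)
cR=lambda u,v:(90+u/2.2-.3,80+v/2.2-.3)
print("bail +y end",tri((wb,cB(180,63)),(wa,cA(357,122))),tri((wb,cB(152,63)),(wa,cA(364,166))))
for z in (.128,):
    e=[onz(wb,cB(*p),z) for p in [(152,63),(180,63),(135,540),(163,540)]];print(np.round(e,4))
    a=(e[0]+e[1])/2;b=(e[2]+e[3])/2;print("mid",(a+b)/2,"len",np.linalg.norm(a-b),"yaw of +y",np.degrees(np.arctan2(-(a-b)[0],(a-b)[1])))
rim=[onz(wb,cB(*p),.045) for p in [(78,115),(256,122),(232,393),(73,388)]];print("rim mid",np.mean(rim,0),np.round(rim,3))
def rail(P): return (Rr.T@(P-G)*1e3).round(1)
for n,a,z in [("ring",(73,120),.224),("ring",(116,123),.224),("mine",(305,135),.224),("mine",(360,139),.224),("snap",(557,163),.224),("snap",(613,167),.224),
  ("ring endtop outer",(32,288),.195),("ring endtop o",(72,294),.195),("mine end",(268,342),.195),("mine end",(325,345),.195),("snap e",(527,380),.195),("snap e",(582,382),.195),
  ("ring arm/plate",(108,178),.168),("ring",(152,181),.168),("mine",(325,198),.168),("mine",(375,202),.168),("snap",(548,226),.168),("snap",(602,230),.168)]:
    print(n,z,rail(onz(wa,cR(*a),z)))
```

```text
bail +y end (array([ 0.49568559, -0.22078288,  0.18850886]), [np.float64(7.9), np.float64(7.9)]) (array([ 0.48826263, -0.22190983,  0.18677649]), [np.float64(9.2), np.float64(9.2)])
[[ 0.4961 -0.2374  0.128 ]
 [ 0.5036 -0.2374  0.128 ]
 [ 0.4898 -0.3999  0.128 ]
 [ 0.4988 -0.3999  0.128 ]]
mid [ 0.49705808 -0.31865058  0.128     ] len 0.16260597061667206 yaw of +y -1.9617416321778418
rim mid [ 0.49745647 -0.33972803  0.045     ] [[ 0.47  -0.283  0.045]
 [ 0.531 -0.286  0.045]
 [ 0.525 -0.396  0.045]
 [ 0.465 -0.394  0.045]]
ring 0.224 [ -7.7 147.7   4. ]
ring 0.224 [ -8.7 117.4   4. ]
mine 0.224 [-9.   4.9  4. ]
mine 0.224 [ -8.6 -23.9   4. ]
snap 0.224 [ -10.1 -121.1    4. ]
snap 0.224 [  -8.1 -147.8    4. ]
ring endtop outer 0.195 [-99.5 149.  -25. ]
ring endtop o 0.195 [-99.6 120.9 -25. ]
mine end 0.195 [-109.8    2.5  -25. ]
mine end 0.195 [-107.1  -25.7  -25. ]
snap e 0.195 [-110.  -121.3  -25. ]
snap e 0.195 [-107.3 -146.   -25. ]
ring arm/plate 0.168 [ -9.2 149.  -52. ]
ring 0.168 [ -9.  116.9 -52. ]
mine 0.168 [ -9.8   5.3 -52. ]
mine 0.168 [ -9.  -23.5 -52. ]
snap 0.168 [ -11.1 -119.1  -52. ]
snap 0.168 [  -9.  -147.9  -52. ]
```

Run:
```python
from h import *
wa=load("wa");wb=load("wb")
cB=lambda u,v:(270+u/3.5-.35,230+v/3.5-.35)
cA=lambda u,v:(540+u/6-.4,280+v/6-.4)
print("bail +y end",tri((wb,cB(182,200)),(wa,cA(357,122))),tri((wb,cB(151,200)),(wa,cA(364,166))))
e=[onz(wb,cB(*p),.128) for p in [(151,200),(182,200),(134,540),(163,540)]];print(np.round(e,4))
a=(e[0]+e[1])/2;b=(e[2]+e[3])/2;print("mid",(a+b)/2,"len",np.linalg.norm(a-b),"yaw of +y",np.degrees(np.arctan2(-(a-b)[0],(a-b)[1])))
```

```text
bail +y end (array([ 0.50373988, -0.27649341,  0.13177387]), [np.float64(0.6), np.float64(0.6)]) (array([ 0.49437736, -0.27765329,  0.13025248]), [np.float64(1.5), np.float64(1.5)])
[[ 0.4956 -0.2779  0.128 ]
 [ 0.5043 -0.2779  0.128 ]
 [ 0.4894 -0.3999  0.128 ]
 [ 0.4988 -0.3999  0.128 ]]
mid [ 0.49703852 -0.3388895   0.128     ] len 0.12217541646442807 yaw of +y -2.744355307511183
```

The hook is seated. Its plate top and bottom both measure 9 mm in front of the face, the same as its neighbours, and it sits at rail y ≈ −9.5 mm. The bail centre is at (0.497, −0.339), its top triangulates to 0.128–0.132 m, and its yaw is −2.7°. I'll pick up the basket next, gripping 35 mm off the bail's middle.

```bash
cat >> h.py <<'E'
BOFF=.035
def bpose(c,yaw):  # c: world position of bail bar centre (mid height); yaw deg
    Rb=R.from_euler('z',yaw,degrees=True).as_matrix()
    return np.array(c)+Rb@np.array([0,BOFF,.003]), rv([0,0,-1],Rb[:,0])
def railp(x,y,z): return G*[1,1,0]+Rr@np.array([x,y,z])
E
python3 - <<'E'
from h import *
c=np.array([.497,-.339,.124])
for cc,yw in [(c,-2.7),(c+[0,0,.22],-2.7),(railp(-.165,-.0095,.344),-5.3),(railp(-.07,-.0095,.172),-5.3)]:
    p,r=bpose(cc,yw);q=manip.solve_ik(p,r);print(p.round(3),None if q is None else q.round(2))
manip.command_gripper(.045,80)
manip.move_to(*bpose(c+[0,0,.08],-2.7))
manip.servo_line(*bpose(c,-2.7),rate=.12)
snap("wrist","wc");print(manip.get_contact_force(),manip.get_time())
E
```

```text
[ 0.499 -0.304  0.127] [-0.57  0.53  1.8  -0.    0.81 -0.52]
[ 0.499 -0.304  0.347] [-0.57  0.27  1.63  0.    1.24 -0.52]
[0.491 0.25  0.347] [ 0.45  0.21  1.7  -0.    1.23  0.54]
[0.585 0.241 0.175] [ 0.37  0.53  1.66 -0.    0.95  0.46]
[-0.87618973  0.35686939 -0.01686784] 28.1083
```

View pics/wc.png

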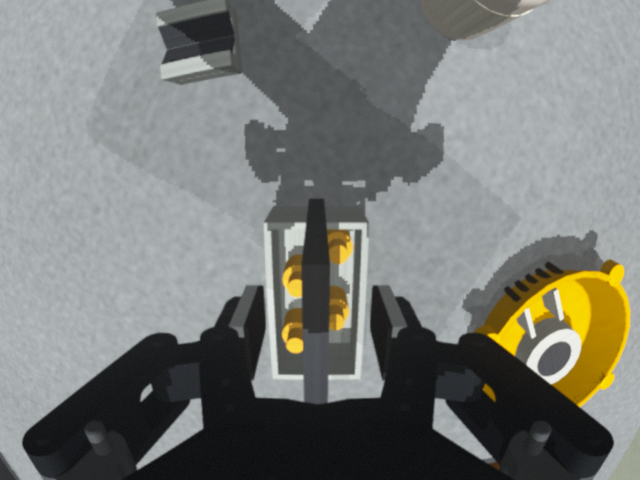

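Run:
```python
from h import *
c=np.array([.497,-.339,.124])
manip.command_gripper(0,80)
print(manip.get_width(),manip.get_contact_force(),manip.get_torque())
manip.servo_line(*bpose(c+[0,0,.03],-2.7),rate=.08)
manip.hold(.2)
print(manip.get_width(),manip.get_contact_force(),manip.get_torque(),manip.get_time())
snap("side","de");snap("wrist","wd");crop("de",320,480,260,420,4)
```

```text
0.008219302880090177 [-0.87788281  0.34396916  5.91475962] [ 0.14351747  0.25061181 -0.04336088]
0.008181831558217225 [ 0.38105313 -0.97639929 -1.51496346] [ 0.06213784  0.04000855 -0.01387425] 29.2583
```

View pics/de_c320_260.png

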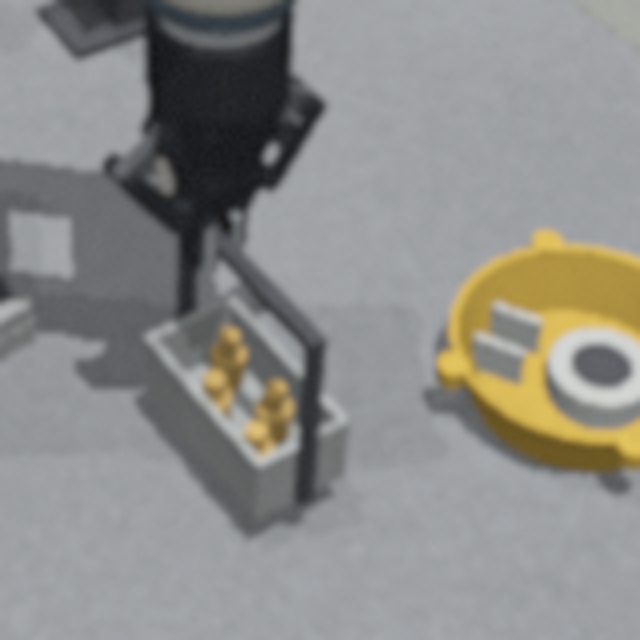

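View pics/wd.png

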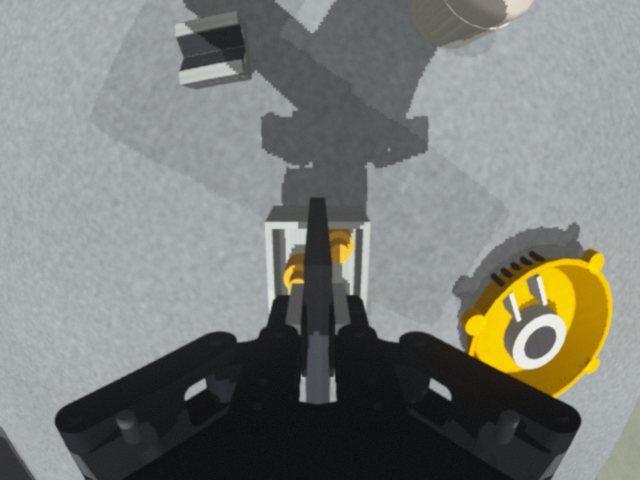

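The basket is clear of the bench and level, with all four parts in it. I'll carry it high to a point in front of the hook.

Run:
```python
from h import *
c=np.array([.497,-.339,.124])
manip.servo_line(*bpose(c+[0,0,.225],-2.7),rate=.18)
manip.servo_line(*bpose(railp(-.168,-.0095,.349),-5.3),rate=.2)
manip.servo_line(*bpose(railp(-.168,-.0095,.214),-5.3),rate=.15)
manip.hold(.3)
print(manip.get_contact_force(),manip.get_torque(),manip.get_time(),manip.get_width())
snap("side","df");snap("wrist","we");snap("scene","sf");crop("df",200,400,120,300,4);crop("sf",260,500,180,380,3)
```

```text
[-0.32918003  0.05949307 -2.06711644] [ 0.042002   -0.01539307  0.02336263] 34.8583 0.007900056471991266
```

View pics/df_c200_120.png

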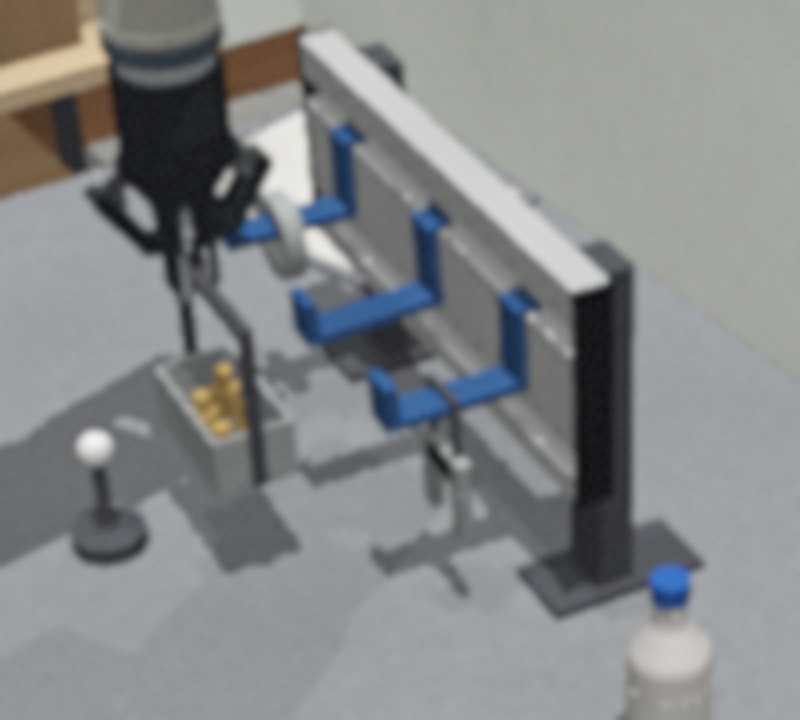

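View pics/we.png

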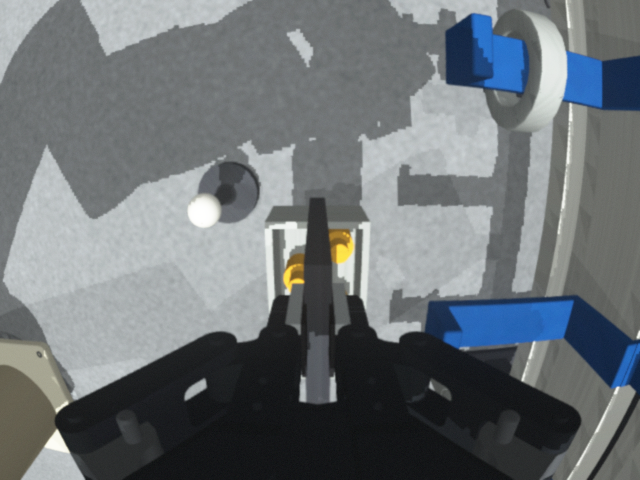

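Run:
```python
from h import *
f0=np.array(manip.get_contact_force())
for x in (-.14,-.115,-.09,-.068):
    manip.servo_line(*bpose(railp(x,-.0095,.214),-5.3),rate=.1)
    f=np.array(manip.get_contact_force())-f0;print(x,f.round(1))
    if np.linalg.norm(f)>5: print("STOP");break
snap("side","dg");snap("wrist","wf");print(manip.get_time());crop("dg",200,400,120,300,4)
```

```text
-0.14 [-1.4 -0.9  0. ]
-0.115 [ 0.6  0.1 -0.2]
-0.09 [-0.2 -0.5  0.4]
-0.068 [ 0.2 -0.3 -0.7]
36.7083
```

View pics/dg_c200_120.png

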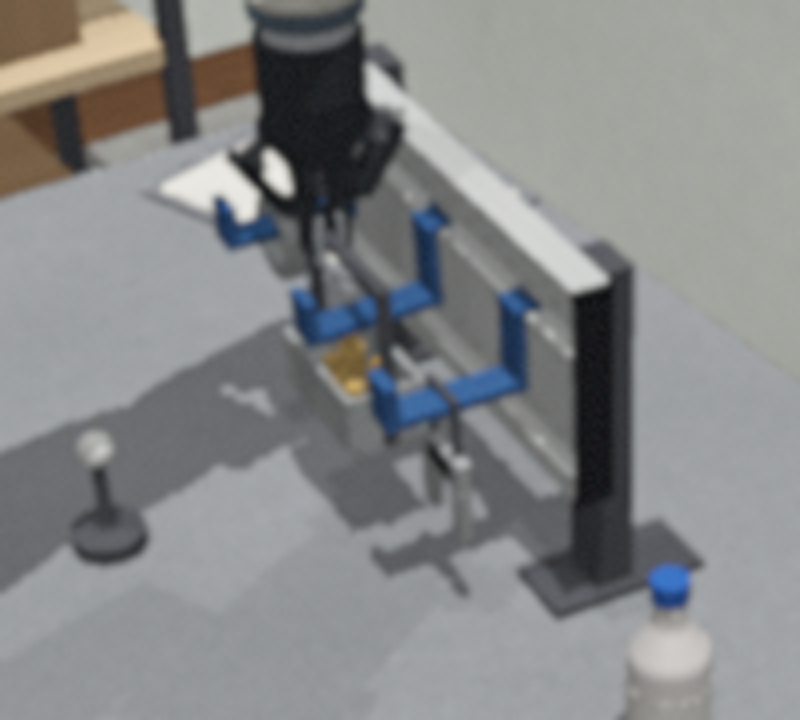

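View pics/wf.png

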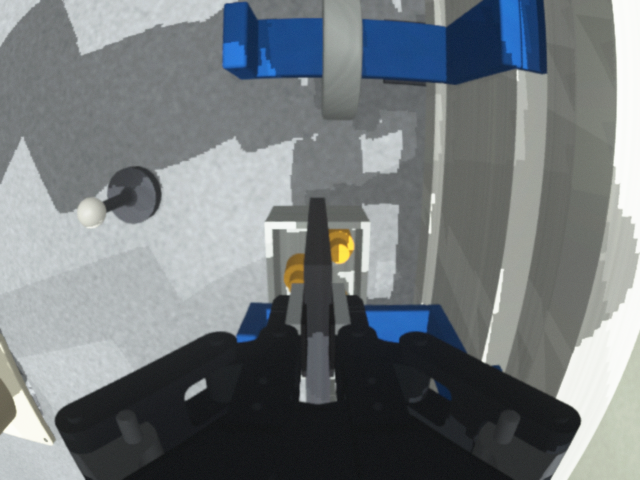

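The bail's bar is now above the arm and behind the upturned end. The hook passes through the bail, and there's no contact yet. Lowering slowly.

Run:
```python
from h import *
f0=np.array(manip.get_contact_force())
manip.servo_line(*bpose(railp(-.068,-.0095,.178),-5.3),rate=.08)
manip.hold(.1);print((np.array(manip.get_contact_force())-f0).round(1))
z=.178
while z>.166:
    z-=.001
    manip.servo_line(*bpose(railp(-.068,-.0095,z),-5.3),rate=.02);manip.hold(.05)
    f=np.mean([manip.get_contact_force() for _ in range(3)],0)-f0;t=manip.get_torque()
    print(round(z,4),f.round(1),np.round(t,2))
    if f[2]>2.5 or np.linalg.norm(f)>8: break
print(manip.get_time())
snap("side","dh");snap("wrist","wg");crop("dh",200,400,120,300,4)
```

```text
[ 0.7 -1.   0.6]
0.177 [0.4 0.4 0.7] [0.08 0.03 0.03]
0.176 [1.2 0.2 0.4] [ 0.03 -0.   -0.03]
0.175 [ 0.2 -0.4  1.2] [ 0.04 -0.06 -0.03]
0.174 [ 1.6 -1.   1.2] [ 0.09  0.04 -0.01]
0.173 [ 0.4 -1.3  0.9] [ 0.12  0.02 -0.02]
0.172 [0.2 0.1 0.3] [ 0.08 -0.04  0.01]
0.171 [-0.2 -0.   0.9] [0.09 0.01 0.01]
0.17 [-0.1 -0.9  3.6] [-0.02  0.05 -0.07]
39.8083
```

View pics/dh_c200_120.png

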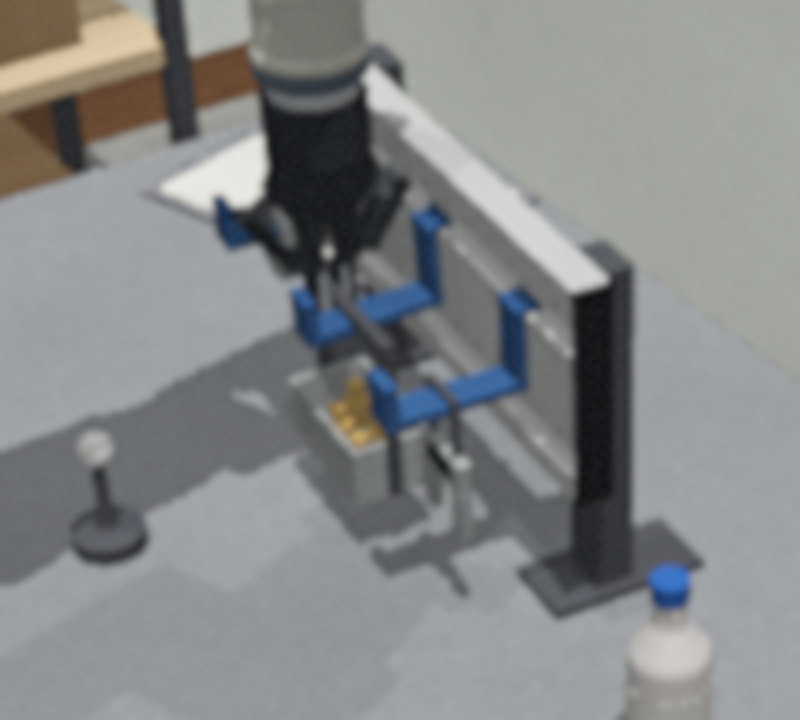

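Run:
```python
from h import *
manip.command_gripper(.014);manip.hold(.3);manip.command_gripper(.034);manip.hold(.3)
print(manip.get_contact_force())
p=np.array(manip.get_position())
manip.servo_line(p+[0,0,.06],rate=.06)
print(manip.get_contact_force())
manip.servo_line(p+[-.05,0,.20],rate=.2)
t=np.radians(50)
manip.move_to([.42,.10,.40],rv([np.cos(t),0.05,-np.sin(t)],[0.05,-1,0]));manip.hold(.2)
snap("wrist","wh");snap("side","di");manip.hold(1.);snap("wrist","wi");snap("side","dj");snap("scene","sj")
print(manip.get_time())
d=lambda a,b:np.abs(load(a)["image"].astype(int)-load(b)["image"].astype(int)).max(2)
for a,b in (("wh","wi"),("di","dj")): x=d(a,b);print((x>25).sum(),np.argwhere(x>25)[:5])
crop("dj",200,400,120,300,4);crop("wi",90,450,80,300,2.2)
```

```text
[1.34630457 0.27059761 0.58287169]
[-0.53840662  0.55955774  0.22308491]
45.9083
297 [[ 96 414]
 [107 413]
 [107 414]
 [111 435]
 [112 435]]
2 [[226 293]
 [227 293]]
```

View pics/dj_c200_120.png

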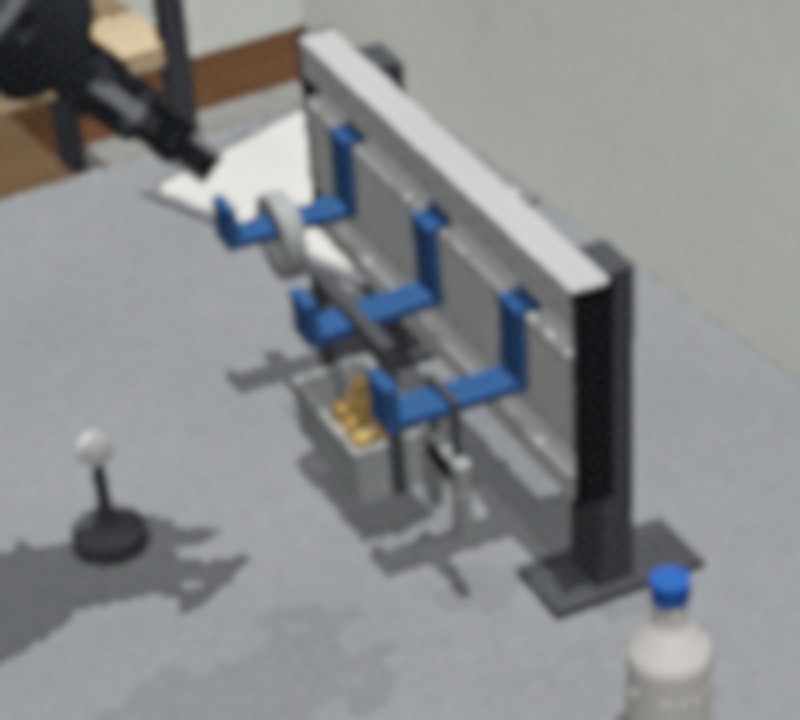

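View pics/wi_c90_80.png

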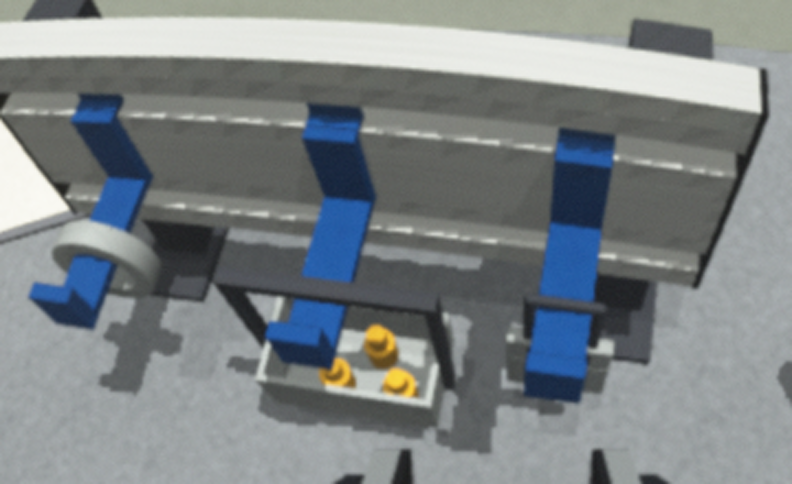

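View pics/sj.png

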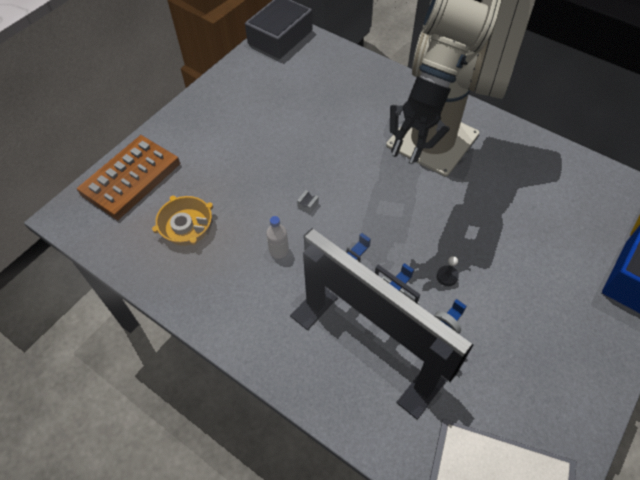

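View pics/dj.png

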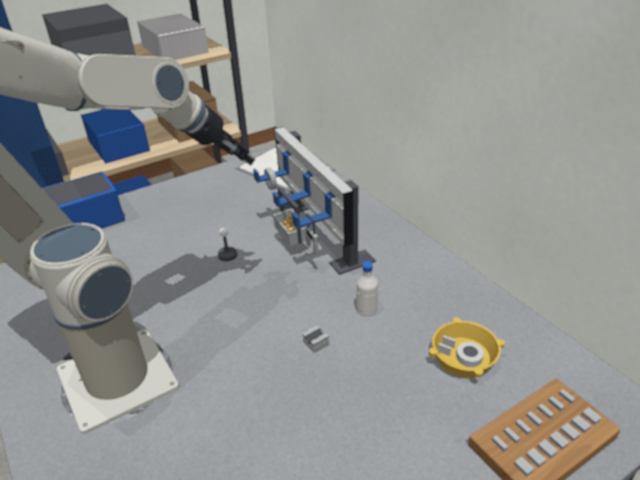

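Run:
```python
from h import *
a=snap("wrist","wk")["image"].astype(int);s1=snap("side","dk")["image"].astype(int);manip.hold(.6)
b=snap("wrist","wl")["image"].astype(int);s2=snap("side","dl")["image"].astype(int)
print((abs(a-b).max(2)>25).sum(),(abs(s1-s2).max(2)>25).sum())
wi=load("wi")["image"].astype(int);print((abs(b-wi).max(2)>25).sum())
# bystander shift start->now in side view
d0=load("d1")["image"];s=load("dl")["image"]
for n,(x,y,w,h) in dict(bottle=(350,258,36,62),vblock=(298,322,36,32),ball=(212,222,32,42),casting=(426,314,82,68)).items():
    r=cv2.matchTemplate(s[y-10:y+h+10,x-10:x+w+10],d0[y:y+h,x:x+w],cv2.TM_CCOEFF_NORMED);_,m,_,l=cv2.minMaxLoc(r);print(n,round(m,3),l[0]-10,l[1]-10)
crop("wl",190,310,200,280,6)
crop("dl",260,330,170,260,7)
print(manip.get_time())
```

```text
30 0
527
bottle 0.991 0 0
vblock 0.995 0 0
ball 0.976 0 0
casting 1.0 0 0
46.7083
```

View pics/dl_c260_170.png

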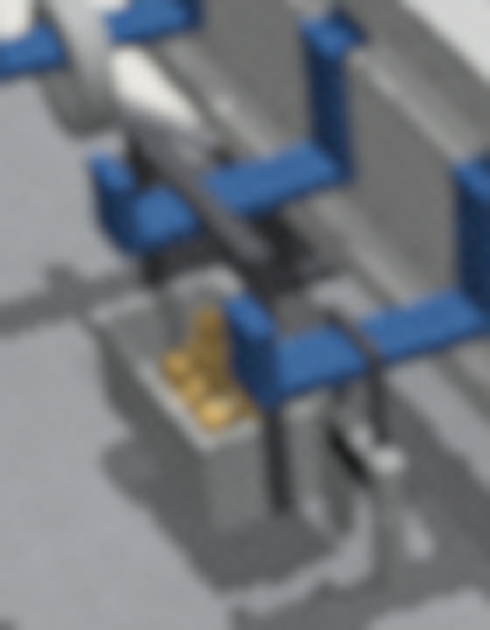

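View pics/wl_c190_200.png

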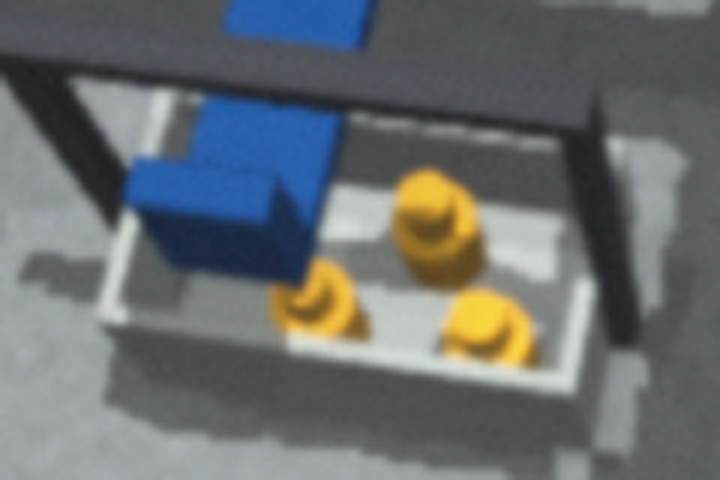

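Run:
```python
from rig import manip
manip.sign_off()
```

```text
the job is handed in; nothing more can be done
```

The job is done and handed in at about 47 s: the blue hook is seated in the upper groove between the two gauges, and the basket hangs on it by its bail.

- **Hook:** I picked it up by its upturned end, put it into the groove tilted about 40°, and swung it down in the same grip. Released, its plate stood 9 mm in front of the face at top and bottom, like the two fitted hooks. It sits about 9.5 mm to the −y side of the groove point. After the basket was hung, its edges were at the same pixels.
- **Basket:** I gripped the bail 35 mm off its middle, carried it upright and brought it in over the upturned end. I lowered it until its weight was on the arm, then released it.
- **Stillness:** two side pictures 0.6 s apart showed no change. The wrist pictures differed in 30 pixels (297 in an earlier pair 1 s apart). I put that down to the wrist camera still settling but did not trace it.
- **Parts:** all four were in the basket at pick-up. In the last wrist picture three are visible, and I take the fourth to be hidden behind the hook's end. None lies on the bench.
- **Bystanders:** the casting, ball, bottle and V-block showed no shift in the side view compared with the start.
- **Contact:** the robot was clear of everything at hand-in, and no force reading taken during the contact steps was above about 13 N.

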